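# Put the screw jars away on the stepped rack

## Task

Put the three loose screw jars that stand on the bench away on the stepped rack, each on the tier with the least headroom that it fits under: the short one on the bottom tier, the medium one on the middle tier, the tall one on the top tier, in the free space beside the jar already there. Leave each standing upright and pushed in so that no part of it sticks out in front of the board above it. Do not tip any jar over, and leave the jars already on the rack and everything else on the bench where they are.

Things in the scene. Friction and masses are not known exactly. Their poses are not given: they have to be found in the camera images.
- rack: stepped bench rack, steel frame, fixed, open front and back, 280 mm wide (y), 190 mm deep (x), 359 mm high. Origin on the bench under the middle of its front edge; x points into the rack, away from the robot, y to its left, z up. Three tiers and a roof: four 10 mm clear acrylic boards with grey front rims, all ending at x = 190 mm. Each board starts 30 mm further back than the one below, so the front 30 mm of a tier is an open ledge
- tier_bottom (a point): middle of the front edge of the bottom tier's board, on its upper face (rack frame x 0, y 0, z 25 mm), axes as the rack's. Headroom 74 mm from 30 mm behind this edge; there 8 mm side posts (inner faces y = +-132 mm) rise to the board above. 20 mm lip at the back (inner face at rack x = 185 mm). One jar stands there already near y = +70 or -70 mm; the other half is free
- tier_middle (a point): middle of the front edge of the middle tier's board, on its upper face (rack frame x 30, y 0, z 109 mm), axes as the rack's. Headroom 100 mm from 30 mm behind this edge; there 8 mm side posts (inner faces y = +-132 mm) rise to the board above. 20 mm lip at the back (inner face at rack x = 185 mm). One jar stands there already near y = +70 or -70 mm; the other half is free
- tier_top (a point): middle of the front edge of the top tier's board, on its upper face (rack frame x 60, y 0, z 219 mm), axes as the rack's. Headroom 130 mm from 30 mm behind this edge; there 8 mm side posts (inner faces y = +-132 mm) rise to the board above. 20 mm lip at the back (inner face at rack x = 185 mm). One jar stands there already near y = +70 or -70 mm; the other half is free
- jar_short: closed round clear plastic screw jar, part-filled with steel screws, yellow screw lid; plain cylinder 54 mm across over its whole height (the lid is as wide as the jar), 58 mm tall; origin at the centre of its underside, z up its axis; any yaw; about 140 g; one of the three loose jars, it stands upright on the bench to be put away
- jar_medium: closed round clear plastic screw jar, part-filled with steel screws, yellow screw lid; plain cylinder 54 mm across over its whole height (the lid is as wide as the jar), 84 mm tall; origin at the centre of its underside, z up its axis; any yaw; about 190 g; one of the three loose jars, it stands upright on the bench to be put away
- jar_tall: closed round clear plastic screw jar, part-filled with steel screws, yellow screw lid; plain cylinder 54 mm across over its whole height (the lid is as wide as the jar), 114 mm tall; origin at the centre of its underside, z up its axis; any yaw; about 250 g; one of the three loose jars, it stands upright on the bench to be put away
- stock_bottom: closed round clear plastic screw jar, part-filled with steel screws, yellow screw lid; plain cylinder 54 mm across over its whole height (the lid is as wide as the jar), 58 mm tall; origin at the centre of its underside, z up its axis; any yaw; loose, about 200 g, already in its place on the rack's bottom tier: leave it there
- stock_middle: closed round clear plastic screw jar, part-filled with steel screws, yellow screw lid; plain cylinder 54 mm across over its whole height (the lid is as wide as the jar), 84 mm tall; origin at the centre of its underside, z up its axis; any yaw; loose, about 200 g, already in its place on the rack's middle tier: leave it there
- stock_top: closed round clear plastic screw jar, part-filled with steel screws, yellow screw lid; plain cylinder 54 mm across over its whole height (the lid is as wide as the jar), 114 mm tall; origin at the centre of its underside, z up its axis; any yaw; loose, about 200 g, already in its place on the rack's top tier: leave it there
- cup: open steel cup, loose, up to 68 mm across (at the rim), 85 mm tall, upright; origin at the centre of its underside; leave alone
- carton: small cardboard carton, loose, 50 x 40 mm (its x, y), 70 mm tall; origin at the centre of its underside; leave alone
- coupling: black plastic drive coupling, loose, 42 mm across, 26 mm tall; origin at the centre of its underside; leave alone
- meter: yellow test meter lying flat, loose, 120 x 70 mm (its x, y), 38 mm tall; origin at the centre of its underside; leave alone
- oil: white oil bottle with black cap, loose, 38 mm across, 115 mm tall, upright; origin at the centre of its underside; leave alone
Things that resemble listed ones, but are neither listed nor needed, are in the scene too. Leave any pink or turquoise look-alike of the jar_short alone.

How it is judged (in metres and radians):
At the end, for the whole second after the job is handed in: Short, medium and tall jar stand upright (0.1 rad), at rest on the bottom, middle and top tier, each with its axis at least 25 mm behind the front edge of the board above it (jar radius 27 mm); the jars already on the rack are upright, within 30 mm of where they were (x of jar_short in the frame of rack between 0.055 and 0.175 m and y of jar_short in the frame of rack between -0.125 and 0.125 m and z of jar_short in the frame of rack between 0.019 and 0.031 m and angle between each of jar_short, jar_medium, jar_tall, stock_bottom, stock_middle, stock_top's own z axis and vertical below 0.1 rad and linear speed of each of jar_short, jar_medium, jar_tall below 0.02 m/s and x of jar_medium in the frame of rack between 0.085 and 0.175 m and y of jar_medium in the frame of rack between -0.125 and 0.125 m and z of jar_medium in the frame of rack between 0.103 and 0.115 m and x of jar_tall in the frame of rack between 0.115 and 0.175 m and y of jar_tall in the frame of rack between -0.125 and 0.125 m and z of jar_tall in the frame of rack between 0.213 and 0.225 m and distance of each of stock_bottom, stock_middle, stock_top from where it was at the start of the episode below 0.03 m); the robot touches nothing.
It fails at once if a jar is knocked or laid over (angle between any of jar_short, jar_medium, jar_tall, stock_bottom, stock_middle, stock_top's own z axis and vertical above 0.7 rad).
It fails at once if a jar already on the rack is shifted by more than 30 mm (distance of any of stock_bottom, stock_middle, stock_top from where it was at the start of the episode above 0.03 m).
It fails at once if another thing on the bench (cup, carton, coupling, meter, oil bottle) is shifted by more than 30 mm (distance of any of cup, carton, coupling, meter, oil from where it was at the start of the episode above 0.03 m).
It also fails if it takes over 72 s, if anything falls off the work surface, if the arm or the gripper's body presses on something with over 40 N, if the wrist force passes 120 N, or if a joint passes its speed limit or range.

## Robot

A 6-joint arm with a two-finger parallel gripper is mounted at the origin on the work surface. World frame = base frame: x ahead of the robot, y to its left, z up, the work surface at z = 0. Lengths are in mm, angles in degrees, forces in N, time in s.
With the tool pointing down it reaches from about 375 to 900 mm from the base axis. Payload 3.1 kg.
Tool frame: the origin (TCP) lies midway between the tips of the shut fingers; the grasp point (between the pads) lies r.pinch_z behind it (r.pinch_z is the distance from the TCP to the grasp point, in mm); z points along the fingers, y is the line along which they close (so a half turn about z gives the same grasp; the last joint's range is limited). The gripper opens to 87 mm and grips with 3 to 60 N. Pads are 19 mm wide; open, the fingers measure 117 mm over their backs; the gripper's body (75 mm by 190 mm) begins 51 mm behind the grasp point.
Start: joints at [-83.509, 30.224, 82.088, -0, 67.689, -10.227], TCP at [179.821, -598.549, 222.548] pointing down, gripper open.
Joint ranges: [-176.69, 176.69], [-43.24, 126.21], [12.49, 139.97], [-82, 262], [0, 151.66], [-163.58, 163.58]. Speed limits (degrees/s): [159.86, 159.86, 180, 180, 180, 180].

## Interface

Orientations are given as [roll, pitch, yaw] about the fixed x, y, z axes, in that order (R = Rz(yaw) Ry(pitch) Rx(roll)).
In Python, from rig import r gives the robot as it stands.
- The arm moves only by the shell command python3 -m creep 'ROWS'. ROWS is JSON, a list of rows, each a list of 7 numbers: the shift along the tool's x, y, z in m, then the turn, a rotation vector about the tool's x, y, z in rad, then the finger opening in m, from 0 to 0.087. In form: [[dx, dy, dz, rx, ry, rz, grip], ...]. A call has 1 to 8 rows; each row shifts and turns the commanded pose from where the row before left it, along the tool's axes as they then stand; what a row does not reach is not made up. A row lasts 1/10 s, in which the tool goes at most 50 mm and 8.59 degrees, less where a joint would pass 70% of its speed; a pose out of reach is approached as far as the arm can. A call with a gripper value outside its range is refused whole. The fingers move at their own pace and stop on an object; the grip force is fixed at half the most. Time passes only in rows, so rows that do not move let the fingers close. It gives the time, the measured TCP pose, the force, the opening and the grip force at its end, in the units of the state.
- r.state(): the state, without advancing time (a new reading comes with each control period).
- r.camera(name): name is "scene" or "top" or "wrist"; returns the picture (384x512x3 uint8, red, green, blue); there is no depth.
- r.camera_model(name): a dict with "intrinsics" (3x3 intrinsics, pixels), "dist" ([k1, k2, p1, p2, k3] as OpenCV has them; the pictures are not rectified), "pose" (4x4, takes a point from camera to world coordinates). Camera axes: x right, y down, z forward; pixel columns grow to the right and rows downward; lengths in mm; the calibration is good to about 2 mm. A picture is of the moment at which its call begins: read the wrist's pose just before it. camera_model takes no time and is no camera call; for the wrist camera it gives the pose at the moment of the call.
- r.job_done(): hands the job in; it is judged then, once.
Trained networks look in the newest picture that a camera, given by its name, has taken for a name from the list of things; names that differ only in an ending like _2 or _b are one class to them, and where a whole thing is asked for, a point or a joint stands for the part that bears it (a point fixed in the world has none). Each returns a list of dicts, best first, with "score" (0 to 1); they miss things now and then, are a little off and sometimes report something else, mostly with a low value. They report only what shows in the picture. A call takes as long as a camera call. They do not tell look-alikes from the thing itself.
- r.search_frame(target, camera): "point" ([x, y, z] in mm, in world coordinates, good to about 4 mm: the middle of the surface that is visible of it).
The state is a dict: "t": time; "qpos": joint angles; "joint_vel": joint speeds; "tau": joint torques, N m; "eef_pos": TCP position; "ee_rot": TCP orientation; "contact_force": force on the tool from outside, world axes, zero at the start; "ft_torque": the same for the moment, N m; "grip_width": opening from 0.0 (shut) to 1.0 (fully open); "gripper_force": force on a finger pad.
Only numpy, scipy, OpenCV 4.12 (cv2) and the standard library are available. Lean on these libraries where they do the work, as an engineer would, in place of code of your own. Each camera call takes 0.05 s, during which the arm holds its last target. There are 200 camera calls.

## Working session

There is one attempt and no reset: what is moved stays moved. The work goes in short steps, Python scripts to look and compute and a shell command to move; the robot and the scene stay as the last step left them, time stands still between calls to the robot, and variables do not carry over. Pictures are saved under pics/ and viewed, at most 10 in all, crops included, and the job is handed in when it is done.

```bash
ls; mkdir -p pics
cat > h.py <<'E'
from rig import r
import numpy as np, cv2
def save(cam,fn):
    im=r.camera(cam); cv2.imwrite(fn,im[:,:,::-1]); return im
def proj(cam,P,m=None):
    m=m or r.camera_model(cam); T=np.linalg.inv(np.array(m['pose']))
    p=(T[:3,:3]@np.atleast_2d(P).T).T+T[:3,3]
    return cv2.projectPoints(p.astype(float),np.zeros(3),np.zeros(3),np.array(m['intrinsics']),np.array(m['dist'],float))[0][:,0]
def ray(cam,uv,z,m=None):
    m=m or r.camera_model(cam); T=np.array(m['pose'])
    n=cv2.undistortPoints(np.array(uv,float).reshape(-1,1,2),np.array(m['intrinsics']),np.array(m['dist'],float))[:,0]
    d=(T[:3,:3]@np.c_[n,np.ones(len(n))].T).T
    return T[:3,3]+d*((z-T[2,3])/d[:,2])[:,None]
E
python3 - <<'E'
from h import *
a=save('scene','pics/scene.png'); b=save('top','pics/top.png')
cv2.imwrite('pics/both.png',cv2.resize(np.vstack([a,b])[:,:,::-1],None,fx=.78,fy=.78))
for n in ['jar_short','jar_medium','jar_tall','stock_bottom','stock_middle','stock_top','rack','tier_bottom','tier_top','cup','carton','coupling','meter','oil']:
  for c in ['scene','top']:
    print(n,c,[(np.round(d['point']).astype(int).tolist(),round(d['score'],2),proj(c,d['point'])[0].astype(int).tolist()) for d in r.search_frame(n,c)][:5])
print(r.pinch_z,r.state())
E
```

```text
pics
jar_short scene [([394, -296, 58], 0.91, [162, 245]), ([530, -131, 56], 0.84, [244, 236]), ([475, -243, 58], 0.7, [198, 250])]
jar_short top [([458, -232, 56], 0.96, [326, 222]), ([380, -282, 60], 0.71, [346, 252]), ([513, -124, 58], 0.55, [286, 202])]
jar_medium scene []
jar_medium top [([648, -248, 86], 0.65, [332, 151]), ([451, -364, 115], 0.3, [382, 222])]
jar_tall scene [([471, -382, 89], 0.62, [151, 276])]
jar_tall top [([451, -363, 113], 0.84, [381, 222])]
stock_bottom scene [([529, -125, 54], 0.7, [245, 235]), ([496, 223, 133], 0.34, [319, 143])]
stock_bottom top [([599, -397, 73], 0.18, [387, 170])]
stock_middle scene [([499, 223, 131], 0.57, [320, 144]), ([472, -379, 91], 0.22, [152, 275])]
stock_middle top []
stock_top scene [([644, 210, 276], 0.61, [367, 127]), ([415, -61, 30], 0.58, [233, 206])]
stock_top top [([620, 203, 254], 0.55, [149, 140])]
rack scene [([569, 200, 208], 0.57, [337, 137]), ([414, -59, 36], 0.39, [233, 205])]
rack top [([536, 209, 215], 0.76, [149, 179])]
tier_bottom scene [([573, 200, 215], 0.57, [339, 136])]
tier_bottom top [([537, 209, 217], 
[... 758 characters left out ...]
00000000000003 {'t': 1.5, 'qpos': array([-8.35077476e+01,  3.02253326e+01,  8.20874284e+01, -1.52772153e-03,
        6.76891238e+01, -1.02269839e+01]), 'joint_vel': array([-0.01473147,  0.15622633, -0.01883556, -0.01569355, -0.08074345,
        0.07575123]), 'tau': array([ 4.02977430e-04, -4.40004838e+01, -1.76977658e+01,  6.33274019e-02,
        5.04830014e-02, -1.06106330e-05]), 'eef_pos': array([ 179.82283327, -598.54845346,  222.53028743]), 'ee_rot': array([-1.79997894e+02,  1.05621875e-03,  1.67198163e+01]), 'contact_force': array([-0.09072454,  0.32661528, -0.03235639]), 'ft_torque': array([-0.04706068, -0.01221197,  0.02603628]), 'gripper_force': 0.0, 'grip_width': 1.0003240675699752}
```

View pics/scene.png

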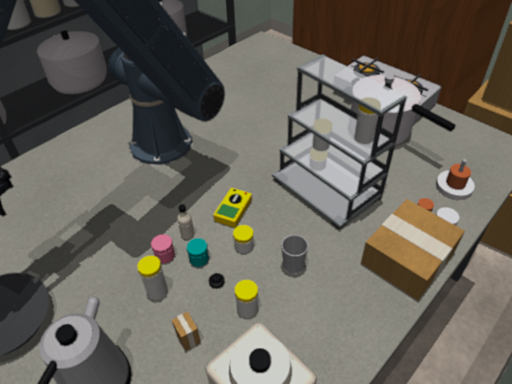

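View pics/top.png

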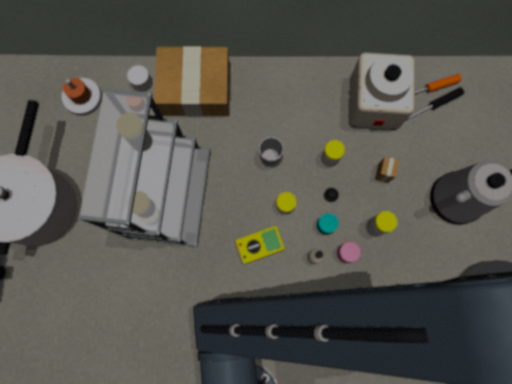

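Top view: the three yellow lids are the loose jars, at (287,202), (334,150) and (386,222). The pink (349,252) and turquoise (328,223) lids are look-alikes to leave alone. The rack is at (150,170), with its front facing right (-y). Next I'll take close crops of the rack and the jars.

Run:
```python
from h import *
print([a for a in dir(r) if a[0]!='_'])
a=cv2.imread('pics/scene.png'); b=cv2.imread('pics/top.png')
A=cv2.resize(a[50:230,265:425],None,fx=2.5,fy=2.5,interpolation=cv2.INTER_CUBIC) # 400x450
B=cv2.resize(b[85:265,75:235],None,fx=2.5,fy=2.5,interpolation=cv2.INTER_CUBIC)
out=np.hstack([A,B])
for k in range(0,160,20):
  for o in (0,400): 
    cv2.putText(out,str((265 if o==0 else 75)+k),(o+int(k*2.5),10),0,.35,(0,0,255),1); cv2.line(out,(o+int(k*2.5),12),(o+int(k*2.5),18),(0,0,255))
for k in range(0,180,20):
  cv2.putText(out,f'{50+k}/{85+k}',(372,int(k*2.5)+4),0,.35,(0,0,255),1)
cv2.imwrite('pics/rackcrop.png',out)
C=b[135:275,260:420]; cv2.imwrite('pics/jarcrop.png',np.hstack([cv2.resize(C,None,fx=2.5,fy=2.5,interpolation=cv2.INTER_CUBIC),cv2.resize(a[200:340,130:290],None,fx=2.5,fy=2.5,interpolation=cv2.INTER_CUBIC)]))
# lid centres by colour
for n,im,c in (('top',b,'top'),('scene',a,'scene')):
  hsv=cv2.cvtColor(im,cv2.COLOR_BGR2HSV); m=cv2.inRange(hsv,(22,150,120),(35,255,255))
  N,l,s,cc=cv2.connectedComponentsWithStats(m)
  for i in range(1,N):
    if s[i,4]>60: print(n,s[i],cc[i].round(1),[ray(c,cc[i],z)[0,:2].round().tolist() for z in (58,84,114)])
print(np.array(r.camera_model('scene')['pose'])[:3,3],np.array(r.camera_model('top')['pose'])[:3,3])
```

```text
['Unreachable', 'camera', 'camera_model', 'job_done', 'pinch_z', 'search_frame', 'state']
top [325 140  20  19 290] [334.4 149.1] [[664.0, -260.0], [656.0, -255.0], [646.0, -249.0]]
top [277 192  19  19 294] [286.  201.2] [[517.0, -124.0], [512.0, -122.0], [506.0, -120.0]]
top [376 211  21  21 345] [386.2 221. ] [[463.0, -390.0], [459.0, -382.0], [455.0, -373.0]]
top [236 226  48  38 654] [256.  245.9] [[397.0, -43.0], [394.0, -43.0], [391.0, -43.0]]
scene [214 188  37  34 450] [233.5 203.8] [[426.0, -69.0], [445.0, -85.0], [466.0, -103.0]]
scene [233 225  20  16 264] [242.6 232.6] [[518.0, -126.0], [534.0, -141.0], [552.0, -157.0]]
scene [138 256  23  19 345] [148.6 264.7] [[417.0, -357.0], [435.0, -365.0], [457.0, -374.0]]
scene [235 280  23  20 375] [245.8 289.6] [[645.0, -245.0], [657.0, -256.0], [671.0, -269.0]]
[1077.64532388 -640.06667233  977.58190147] [ 284.17039825  -40.65534032 1224.02194922]
```

View pics/rackcrop.png

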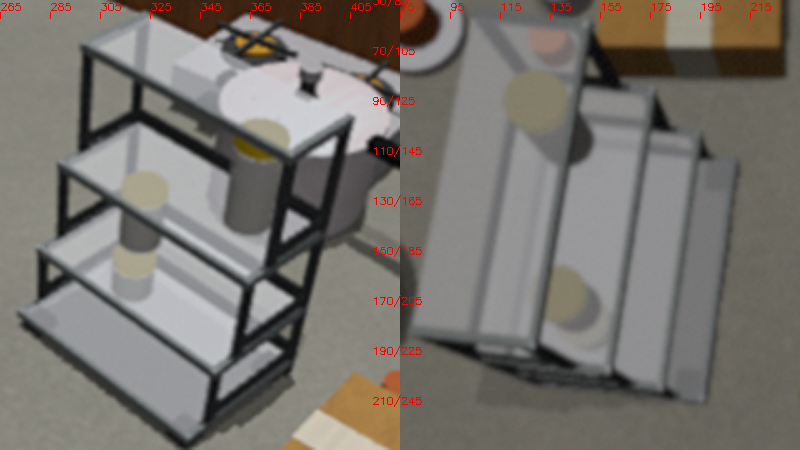

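View pics/jarcrop.png

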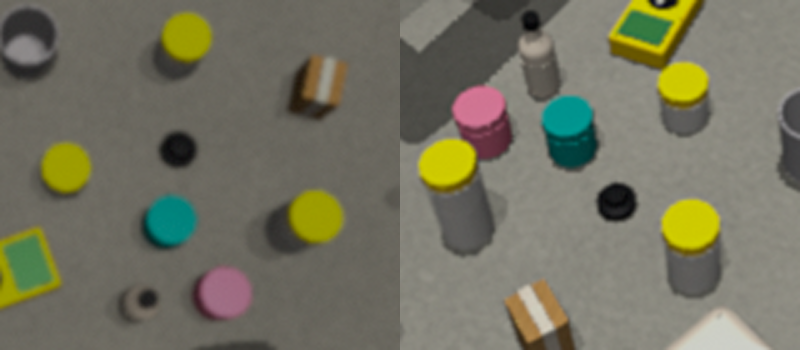

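The crops confirm the choice. The three yellow-lidded jars, seen clearly in both views, are the short, medium and tall ones. The pink and turquoise lids are separate. On the rack, the stock jars stand at +y (left when facing in) on the bottom and middle tiers, and at -y on the top tier. Next I'll fit the rack pose from its corners.

```bash
python3 - <<'E'
from h import *
from scipy.optimize import least_squares
L=[[0,140,25],[0,-140,25],[30,140,109],[30,-140,109],[60,140,219],[60,-140,219],[90,140,359],[90,-140,359]]
S=[[273,174.8],[340.2,227.2],[281,149.2],[350.6,200],[289.8,115.2],[363.8,163.2],[299,68.4],[381,113.2]]
T=[[197,245.8],[209.4,148.2],[181,241],[194.6,137.8],[159,234.2],[177,121],[129.8,223.8],[151,93.8]]
L=np.array(L,float)
def W(p,L):
  c,s=np.cos(p[2]),np.sin(p[2]); return np.c_[p[0]+c*L[:,0]-s*L[:,1],p[1]+s*L[:,0]+c*L[:,1],L[:,2]]
for cams in (['scene'],['top'],['scene','top']):
  f=lambda p:np.concatenate([(proj(c,W(p,L))-np.array(S if c=='scene' else T)).ravel() for c in cams])
  o=least_squares(f,[540,120,1.3],loss='soft_l1'); print(cams,o.x[:2].round(1),np.degrees(o.x[2]).round(2),abs(o.fun).mean().round(2),abs(o.fun).max().round(2))
p=o.x
for n,q in (('short',[68,-60,25]),('med',[98,-60,109]),('tall',[128,60,219])): print(n,W(p,np.array([q],float)).round(1))
E
python3 -m creep '[[0,0,-0.04,0,0,0,0.087],[0,0,-0.04,0,-0.1,0,0.087],[0,0,0,0,-0.14,0,0.087],[0,0,0,0,-0.14,0,0.087]]'
python3 -c "
from rig import r
s=r.state();print(s['qpos'].round(2),s['eef_pos'].round(1),s['ee_rot'].round(2))"
```

```text
['scene'] [542.7 103.7] 82.73 0.65 1.36
['top'] [538.8 103. ] 84.21 0.53 1.18
['scene', 'top'] [540.4 103.3] 83.95 0.79 2.61
short [[607.2 164.6  25. ]]
med [[610.4 194.4 109. ]]
tall [[494.2 236.9 219. ]]
t: 1.9
eef_pos: [179.6, -600.3, 306.0]
ee_rot: [179.5, 22.1, 16.5]
contact_force: [0.6, -0.5, -0.5]
grip_width: 0.999
gripper_force: 0.0
[-72.99  27.66  76.41 -22.72  76.72   5.89] [ 179.6 -600.3  306. ] [179.54  22.07  16.47]
```

```bash
cat >> h.py <<'E'
import json,sys
from scipy.spatial.transform import Rotation as R
def plan(pinch,az,th,n=None,g=.087,vmax=.042,wmax=.14,aim=True):
    """rows from the present pose to pinch (world mm), approach azimuth az, th deg below horizontal"""
    s=r.state(); R0=R.from_euler('xyz',s['ee_rot'],degrees=True)
    R1=R.from_euler('xyz',[180,-(90-th),az],degrees=True)
    p1=np.array(pinch,float)+r.pinch_z*R1.apply([0,0,1]); p0=s['eef_pos']
    rv=(R0.inv()*R1).as_rotvec(); d=(p1-p0)/1000
    n=n or int(np.ceil(max(np.linalg.norm(d)/vmax,np.linalg.norm(rv)/wmax,1)))
    rows=[]
    for k in range(n):
        Rk=R0*R.from_rotvec(rv*k/n); rows.append((Rk.inv().apply(d/n)).round(3).tolist()+(rv/n).round(3).tolist()+[g])
    print('dist',(d*1000).round(),'turn',np.degrees(rv).round(),n)
    for i in range(0,n,8): print(json.dumps(rows[i:i+8]).replace(' ',''))
def st():
    s=r.state(); R1=R.from_euler('xyz',s['ee_rot'],degrees=True); z=R1.apply([0,0,1])
    print('t',round(s['t'],2),'q',s['qpos'].round(1).tolist(),'pinch',(s['eef_pos']-r.pinch_z*z).round(1).tolist(),'az',np.degrees(np.arctan2(z[1],z[0])).round(1),'th',np.degrees(np.arcsin(-z[2])).round(1),'closing z',R1.apply([0,1,0])[2].round(3),'F',s['contact_force'].round(1).tolist(),'grip',round(s['grip_width']*87,1),round(s['gripper_force'],1))
    open('log.txt','a').write(json.dumps([s['qpos'].tolist(),s['eef_pos'].tolist(),s['ee_rot'].tolist()])+'\n')
E
cat > st.py <<'E'
from h import *; st()
E
python3 -c "
from h import *
st(); plan([450,-230,290],-40,30)"
```

```text
t 1.9 q [-73.0, 27.7, 76.4, -22.7, 76.7, 5.9] pinch [186.3, -598.1, 323.3] az -162.3 th 67.9 closing z 0.007 F [0.6, -0.5, -0.5] grip 86.9 0.0
dist [283. 360. -25.] turn [-20.  75.  58.] 13
[[0.027,-0.02,-0.009,-0.026,0.1,0.078,0.087],[0.026,-0.022,-0.007,-0.026,0.1,0.078,0.087],[0.025,-0.024,-0.005,-0.026,0.1,0.078,0.087],[0.024,-0.026,-0.003,-0.026,0.1,0.078,0.087],[0.022,-0.028,-0.002,-0.026,0.1,0.078,0.087],[0.02,-0.029,-0.0,-0.026,0.1,0.078,0.087],[0.017,-0.031,0.001,-0.026,0.1,0.078,0.087],[0.015,-0.032,0.002,-0.026,0.1,0.078,0.087]]
[[0.012,-0.033,0.002,-0.026,0.1,0.078,0.087],[0.009,-0.034,0.002,-0.026,0.1,0.078,0.087],[0.006,-0.035,0.002,-0.026,0.1,0.078,0.087],[0.003,-0.035,0.002,-0.026,0.1,0.078,0.087],[0.001,-0.035,0.001,-0.026,0.1,0.078,0.087]]
```

```bash
python3 -m creep '[[0.027,-0.02,-0.009,-0.026,0.1,0.078,0.087],[0.026,-0.022,-0.007,-0.026,0.1,0.078,0.087],[0.025,-0.024,-0.005,-0.026,0.1,0.078,0.087],[0.024,-0.026,-0.003,-0.026,0.1,0.078,0.087],[0.022,-0.028,-0.002,-0.026,0.1,0.078,0.087],[0.02,-0.029,0,-0.026,0.1,0.078,0.087],[0.017,-0.031,0.001,-0.026,0.1,0.078,0.087],[0.015,-0.032,0.002,-0.026,0.1,0.078,0.087]]' >/dev/null; python3 st.py
python3 -m creep '[[0.012,-0.033,0.002,-0.026,0.1,0.078,0.087],[0.009,-0.034,0.002,-0.026,0.1,0.078,0.087],[0.006,-0.035,0.002,-0.026,0.1,0.078,0.087],[0.003,-0.035,0.002,-0.026,0.1,0.078,0.087],[0.001,-0.035,0.001,-0.026,0.1,0.078,0.087]]'; python3 st.py;python3 -c "
from h import *
plan([512,-120,150],-40,30)"
```

```text
t 2.7 q [-69.1, 7.4, 114.6, 29.0, 35.1, 16.9] pinch [345.8, -370.8, 305.7] az -36.0 th 59.4 closing z 0.17 F [1.1, 0.3, -1.1] grip 87.2 0.0
t: 3.2
eef_pos: [426.9, -297.2, 290.2]
ee_rot: [173.4, -47.6, -23.2]
contact_force: [-0.4, 0.8, -0.4]
grip_width: 1.003
gripper_force: 0.0
t 3.2 q [-59.2, 8.1, 128.0, 92.1, 19.7, -27.1] pinch [415.2, -289.8, 302.7] az -32.1 th 42.1 closing z 0.077 F [-0.4, 0.8, -0.4] grip 87.3 0.0
dist [  97.  167. -150.] turn [-7. 12. 11.] 6
[[-0.016,-0.034,0.016,-0.02,0.034,0.031,0.087],[-0.017,-0.034,0.015,-0.02,0.034,0.031,0.087],[-0.019,-0.034,0.013,-0.02,0.034,0.031,0.087],[-0.02,-0.033,0.012,-0.02,0.034,0.031,0.087],[-0.022,-0.033,0.011,-0.02,0.034,0.031,0.087],[-0.023,-0.032,0.009,-0.02,0.034,0.031,0.087]]
```

```bash
cat > kin.py <<'E'
from h import *
from scipy.optimize import least_squares
Rz=lambda a:R.from_euler('z',a,degrees=True); Ry=lambda a:R.from_euler('y',a,degrees=True)
def fk(q,p,s=(1,1)):
    h,a1,d,l2,a3,l4,l6,wx,off=p[:9]
    R1=Rz(q[0]); R2=R1*Ry(q[1]); R3=R2*Ry(q[2]); R4=R3*Rz(s[0]*q[3]); R5=R4*Ry(q[4]); R6=R5*Rz(s[1]*q[5]+off)
    P=R1.apply([a1,d,h])+R2.apply([0,0,l2])+R3.apply([a3,0,l4])+R5.apply([wx,0,l6])
    return P,R6
E
cat > fit.py <<'E'
from kin import *
D=[json.loads(l) for l in open('log.txt')]
D.append([[-83.509,30.224,82.088,0,67.689,-10.227],[179.821,-598.549,222.548],[180,0,16.72]])
best=None
for s in ((1,1),(-1,1)):
  for off in (90,-90,0):
    def f(p):
        e=[]
        for q,x,o in D:
            P,Q=fk(q,p,s); e+=list((P-x)/1)+list((Q.inv()*R.from_euler('xyz',o,degrees=True)).as_rotvec()*300)
        return np.array(e)
    o=least_squares(f,[300,0,100,350,0,350,200,0,off])
    print(s,off,o.cost.round(2),o.x.round(1),np.linalg.matrix_rank(o.jac),len(D))
    if best is None or o.cost<best[0]: best=(o.cost,s,o.x.tolist())
json.dump(best,open('kin.json','w'))
E
python3 fit.py
```

```text
(1, 1) 90 0.0 [274.2   0.  111.  588.  114.1 391.7 305.5   0.   90. ] 9 4
(1, 1) -90 0.0 [ 274.2    0.   111.   588.   114.1  391.7  305.5    0.  -270. ] 9 4
(1, 1) 0 0.0 [274.2   0.  111.  588.  114.1 391.7 305.5   0.   90. ] 9 4
(-1, 1) 90 443148.31 [-223.   690.3  113.6  165.3  -50.3 -171.3 -257.2   -0.9   56.5] 9 4
(-1, 1) -90 443148.31 [-223.   690.3  113.6  165.3  -50.3 -171.3 -257.2   -0.9   56.5] 9 4
(-1, 1) 0 443148.31 [-223.   690.3  113.6  165.3  -50.3 -171.3 -257.2   -0.9   56.5] 9 4
```

```bash
cat >> kin.py <<'E'
KP=json.load(open('kin.json'))[2]
LO=np.array([-176.69,-43.24,12.49,-82,0,-163.58]);HI=np.array([176.69,126.21,139.97,262,151.66,163.58])
def goal(pinch,az,th,flip=0):
    R1=R.from_euler('xyz',[180,-(90-th),az],degrees=True)*Rz(180*flip)
    return np.array(pinch,float)+r.pinch_z*R1.apply([0,0,1]),R1
def ik(P,Q,q0):
    def f(q):
        p,o=fk(q,KP); return np.r_[(p-P)/10,(o.inv()*Q).as_rotvec()*30]
    o=least_squares(f,np.clip(q0,LO+1e-3,HI-1e-3),bounds=(LO,HI),x_scale=30.,max_nfev=60)
    return o.x,o.cost
def iks(P,Q,n=14,seed=0):
    g=np.random.default_rng(seed); out=[]
    for k in range(n):
        az=np.degrees(np.arctan2(P[1],P[0]))
        q0=[az+g.uniform(-70,70),g.uniform(0,80),g.uniform(40,130),g.uniform(-80,260),g.uniform(20,120),g.uniform(-160,160)]
        x,c=ik(P,Q,q0)
        if c<1e-3 and not any(np.abs(x-y).max()<2 for y in out): out.append(x)
    return out
E
cat > a.py <<'E'
from kin import *
G={'Splace':([607,157,70],84,30),'Mplace':([609,182,170],84,30),'Tplace':([493,222,282],84,30),'Sout':([590,20,120],84,30),'Tout':([480,80,330],84,30),
'Spick-40':([512,-120,46],-40,30),'Spick-25':([512,-120,46],-25,30),'Mpick-21':([650,-253,62],-21,30),'Mpick10':([650,-257,62],10,30),'Tpick25':([449,-376,64],25,30),'Tpick-20':([449,-371,64],-20,30)}
for k,(p,az,th) in G.items():
  for fl in (0,1):
    for x in iks(*goal(p,az,th,fl)): print(k,fl,x.round(0).astype(int).tolist())
E
time python3 a.py
```

```text
Splace 0 [-20, 55, 95, 63, 71, -59]
Splace 1 [-20, 55, 95, 63, 71, 121]
Mplace 0 [-17, 45, 96, 62, 74, -50]
Mplace 1 [-17, 45, 96, 62, 74, 130]
Tplace 0 [-17, 28, 110, 62, 75, -47]
Tplace 1 [-17, 28, 110, 62, 75, 133]
Sout 0 [-32, 51, 93, 52, 80, -57]
Sout 1 [-32, 51, 93, 52, 80, 123]
Tout 0 [-33, 24, 105, 50, 89, -47]
Tout 1 [-33, 24, 105, 50, 89, 133]
Spick-40 0 [-13, 64, 133, 204, 76, -82]
Spick-40 1 [-13, 64, 133, 204, 76, 98]
Spick-25 0 [-26, 69, 139, 179, 88, -90]
Spick-25 1 [-26, 69, 139, 179, 88, 90]
Mpick-21 0 [-36, 55, 115, 163, 51, -87]
Mpick-21 1 [-36, 55, 115, 163, 51, 93]
Mpick10 0 [-49, 55, 107, 110, 52, -71]
Mpick10 1 [-49, 55, 107, 110, 52, 109]
Tpick25 0 [-77, 55, 104, 67, 67, -67]
Tpick25 1 [-77, 55, 104, 67, 67, 113]
Tpick-20 0 [-71, 58, 128, 132, 64, -96]
Tpick-20 1 [-71, 58, 128, 132, 64, 84]
real	0m5.143s
user	0m5.563s
sys	0m0.064s
```

```bash
cat > a.py <<'E'
from kin import *
G={'Splace':([607,157,70],84,45),'Mplace':([609,182,181],84,45),'Shov':([512,-130,170],40,45),'Spick40':([512,-130,46],40,45),'Mpick10':([650,-257,72],10,45),'Mpick25':([650,-257,72],25,45),'Shov2':([560,-20,170],84,45)}
for k,(p,az,th) in G.items():
  for fl in (0,):
    for x in iks(*goal(p,az,th,fl)): print(k,fl,x.round(0).astype(int).tolist())
plan([512,-130,200],40,45,vmax=.03,wmax=.1)
E
python3 a.py
```

```text
Splace 0 [-15, 49, 96, 54, 59, -49]
Mplace 0 [-13, 39, 94, 51, 65, -37]
Shov 0 [-51, 33, 116, 62, 53, -49]
Spick40 0 [-51, 49, 117, 76, 47, -71]
Mpick10 0 [-45, 47, 103, 91, 35, -46]
Mpick25 0 [-47, 49, 97, 72, 45, -41]
Shov2 0 [-33, 39, 95, 41, 75, -49]
dist [  95.  176. -103.] turn [ 52.   0. -44.] 12
[[-0.005,-0.017,0.005,0.076,0.0,-0.064,0.087],[-0.004,-0.017,0.006,0.076,0.0,-0.064,0.087],[-0.003,-0.017,0.008,0.076,0.0,-0.064,0.087],[-0.002,-0.016,0.009,0.076,0.0,-0.064,0.087],[-0.001,-0.016,0.01,0.076,0.0,-0.064,0.087],[-0.0,-0.015,0.011,0.076,0.0,-0.064,0.087],[0.001,-0.014,0.012,0.076,0.0,-0.064,0.087],[0.002,-0.013,0.013,0.076,0.0,-0.064,0.087]]
[[0.003,-0.012,0.014,0.076,0.0,-0.064,0.087],[0.003,-0.011,0.015,0.076,0.0,-0.064,0.087],[0.004,-0.009,0.016,0.076,0.0,-0.064,0.087],[0.004,-0.008,0.017,0.076,0.0,-0.064,0.087]]
```

```bash
python3 -m creep '[[-0.005,-0.017,0.005,0.076,0,-0.064,0.087],[-0.004,-0.017,0.006,0.076,0,-0.064,0.087],[-0.003,-0.017,0.008,0.076,0,-0.064,0.087],[-0.002,-0.016,0.009,0.076,0,-0.064,0.087],[-0.001,-0.016,0.01,0.076,0,-0.064,0.087],[0,-0.015,0.011,0.076,0,-0.064,0.087],[0.001,-0.014,0.012,0.076,0,-0.064,0.087],[0.002,-0.013,0.013,0.076,0,-0.064,0.087]]' >/dev/null; python3 -m creep '[[0.003,-0.012,0.014,0.076,0,-0.064,0.087],[0.003,-0.011,0.015,0.076,0,-0.064,0.087],[0.004,-0.009,0.016,0.076,0,-0.064,0.087],[0.004,-0.008,0.017,0.076,0,-0.064,0.087]]' >/dev/null; python3 st.py; python3 -c "
from h import *
plan([512,-129,125],40,45)
save('wrist','pics/w1.png')
m=r.camera_model('wrist')
print(proj('wrist',[[517,-125,58],[517,-125,0]],m).round())"
```

```text
t 4.4 q [-50.7, 29.4, 114.1, 58.3, 56.1, -43.6] pinch [511.7, -130.5, 200.9] az 40.7 th 45.1 closing z -0.007 F [0.2, -0.5, -0.3] grip 86.9 0.0
dist [  0.   1. -76.] turn [-1.  0. -0.] 2
[[-0.026,-0.0,0.027,-0.005,0.001,-0.0,0.087],[-0.026,-0.0,0.027,-0.005,0.001,-0.0,0.087]]
[[257. 302.]
 [258. 312.]]
```

View pics/w1.png

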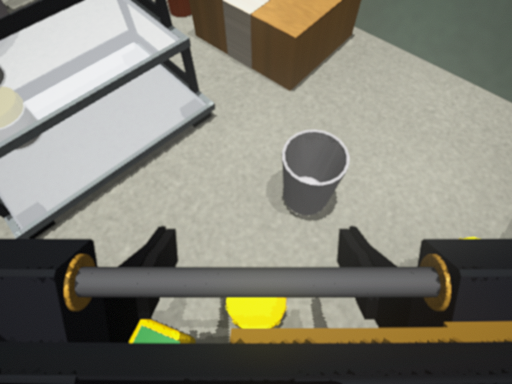

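Wrist view: the yellow lid sits centred between the fingers at (257,305), matching the predicted (257,302). The rack's near corner is at (212,108). I'll check that corner, then descend and grip.

```bash
python3 -c "
from h import *
m=r.camera_model('wrist')
print(ray('wrist',[[212,108]],25,m).round(1)); a=np.radians(83.7); print(540.5+140*np.sin(a),103.3-140*np.cos(a))
T=np.array(m['pose']);s=r.state();Q=R.from_euler('xyz',s['ee_rot'],degrees=True);print('cam in tool',Q.inv().apply(T[:3,3]-s['eef_pos']).round())"
python3 -m creep '[[-0.026,0,0.027,-0.005,0,0,0.087],[-0.026,0,0.027,-0.005,0,0,0.087],[-0.027,0,0.027,0,0,0,0.087],[-0.028,0,0.028,0,0,0,0.087]]' >/dev/null
python3 -c "
from h import *
st();plan([512,-129,46],40,45,n=2)"
```

```text
[[671.4  87.2  25. ]]
679.6545337637251 87.93719644725368
cam in tool [  77.   -0. -162.]
t 4.85 q [-50.6, 49.3, 117.3, 76.6, 46.5, -71.4] pinch [512.0, -129.9, 47.3] az 39.6 th 45.1 closing z 0.002 F [0.8, -0.5, 0.3] grip 86.8 0.0
dist [-0.  1. -1.] turn [ 0.  0. -0.] 2
[[-0.0,-0.0,0.001,0.003,0.001,-0.001,0.087],[-0.0,-0.0,0.001,0.003,0.001,-0.001,0.087]]
```

```bash
python3 -m creep '[[0,0,0.001,0,0,0,0.03],[0,0,0,0,0,0,0.03],[0,0,0,0,0,0,0.03],[0,0,0,0,0,0,0.03],[0,0,0,0,0,0,0.03]]'
python3 -m creep '[[0.007,0,-0.007,0,0,0,0.03],[0.02,0,-0.02,0,0,0,0.03],[0.025,0,-0.025,0,0,0,0.03],[0.025,0,-0.025,0,0,0,0.03]]' >/dev/null
python3 -c "
from h import *
st();plan([585,-15,150],84,45,g=.03,vmax=.035,wmax=.1)
save('top','pics/t1.png')"
```

```text
t: 5.35
eef_pos: [523.1, -120.5, 36.7]
ee_rot: [179.7, -45.0, 40.0]
contact_force: [0.0, 0.5, 1.3]
grip_width: 0.63
gripper_force: 0.8
t 5.75 q [-50.5, 34.5, 116.1, 63.6, 52.0, -51.4] pinch [512.0, -128.3, 158.3] az 39.8 th 45.1 closing z -0.001 F [0.1, -0.4, -2.1] grip 53.5 30.0
dist [ 64. 118.  -8.] turn [ 31.   0. -31.] 8
[[0.01,-0.006,0.012,0.068,0.0,-0.068,0.03],[0.011,-0.005,0.012,0.068,0.0,-0.068,0.03],[0.011,-0.003,0.012,0.068,0.0,-0.068,0.03],[0.011,-0.001,0.013,0.068,0.0,-0.068,0.03],[0.011,0.0,0.013,0.068,0.0,-0.068,0.03],[0.011,0.002,0.013,0.068,0.0,-0.068,0.03],[0.011,0.003,0.012,0.068,0.0,-0.068,0.03],[0.011,0.005,0.012,0.068,0.0,-0.068,0.03]]
```

```bash
python3 -m creep '[[0.01,-0.006,0.012,0.068,0,-0.068,0.03],[0.011,-0.005,0.012,0.068,0,-0.068,0.03],[0.011,-0.003,0.012,0.068,0,-0.068,0.03],[0.011,-0.001,0.013,0.068,0,-0.068,0.03],[0.011,0,0.013,0.068,0,-0.068,0.03],[0.011,0.002,0.013,0.068,0,-0.068,0.03],[0.011,0.003,0.012,0.068,0,-0.068,0.03],[0.011,0.005,0.012,0.068,0,-0.068,0.03]]'; python3 -c "
from h import *
st();plan([595,40,135],84,45,g=.03,vmax=.035,wmax=.1)
save('wrist','pics/w2.png')
m=r.camera_model('wrist'); a=np.radians(83.8)
L=np.array([[0,140,25],[0,-140,25],[30,140,109],[30,-140,109],[60,140,219],[60,-140,219.]])
W=np.c_[540.5+L[:,0]*np.cos(a)-L[:,1]*np.sin(a),103.3+L[:,0]*np.sin(a)+L[:,1]*np.cos(a),L[:,2]]
print(proj('wrist',W,m).round(0).tolist()); np.save('w2pose.npy',m['pose'])"
```

```text
t: 6.6
eef_pos: [587.3, -1.6, 135.4]
ee_rot: [-179.9, -44.9, 84.0]
contact_force: [0.1, 1.0, -1.8]
grip_width: 0.612
gripper_force: 30.0
t 6.6 q [-31.5, 42.4, 92.3, 41.6, 73.6, -48.0] pinch [585.9, -14.7, 148.6] az 84.1 th 45.1 closing z -0.001 F [0.1, 1.0, -1.8] grip 53.3 30.0
dist [  9.  55. -14.] turn [-0.  0. -0.] 2
[[0.015,0.002,0.024,-0.001,0.001,-0.0,0.03],[0.015,0.002,0.024,-0.001,0.001,-0.0,0.03]]
[[54.0, 187.0], [340.0, 189.0], [10.0, 103.0], [359.0, 105.0], [-93.0, -74.0], [404.0, -76.0]]
```

View pics/w2.png

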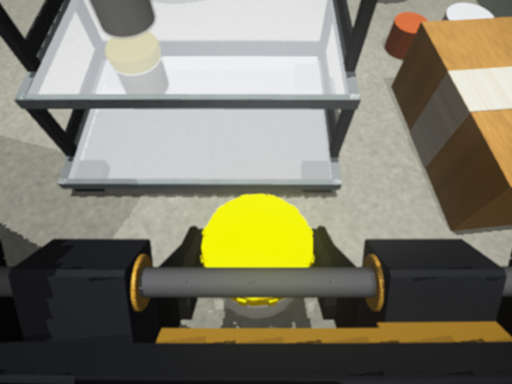

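Run:
```python
from h import *
from scipy.optimize import least_squares
m=r.camera_model('wrist'); m['pose']=np.load('w2pose.npy')
L=np.array([[0,140,25],[0,-140,25],[30,140,109],[30,-140,109.]]);U=np.array([[60,182],[340,186],[18,99],[358,101.]])
def W(p):
  a=p[2]; return np.c_[p[0]+L[:,0]*np.cos(a)-L[:,1]*np.sin(a),p[1]+L[:,0]*np.sin(a)+L[:,1]*np.cos(a),L[:,2]]
o=least_squares(lambda p:(proj('wrist',W(p),m)-U).ravel(),[540,103,1.46]); print(o.x[:2].round(1),np.degrees(o.x[2]).round(1),o.fun.round(1))
hsv=cv2.cvtColor(cv2.imread('pics/w2.png'),cv2.COLOR_BGR2HSV); k=cv2.inRange(hsv[:265],(22,150,120),(35,255,255)); ys,xs=np.nonzero(k); print('lid x',xs.min(),xs.max(),'top',ys.min())
for dz in (8,12,16,20):
  c=np.array([585.9,-14.7,148.6])+[.7,7,dz]; t=np.linspace(0,6.28,60); q=proj('wrist',c+27*np.c_[np.cos(t),np.sin(t),0*t],m); print(dz,q.min(0).round(),q.max(0).round())
```

```text
[543.1 108.2] 83.5 [-1.7 -0.4  1.2 -0.7 -2.3 -1.3  2.6 -0. ]
lid x 200 314 top 193
8 [195. 196.] [310. 307.]
12 [194. 193.] [311. 305.]
16 [192. 189.] [312. 303.]
20 [191. 185.] [314. 302.]
```

```bash
python3 -c "
from h import *
plan([595,80,110],84,45,g=.03)"
python3 - <<'E'
import numpy as np
# tool x,z at th=45: forward f, up u -> x=.707f+.707u ; z=.707f-.707u
for n,f,u in (('down33',0,-33),('fwd20',20,0),('down5',0,-5)): print(n,.707*(f+u),.707*(f-u))
E
```

```text
dist [  6.  93. -39.] turn [-0.  0.  0.] 3
[[0.013,-0.001,0.031,-0.0,0.0,0.002,0.03],[0.013,-0.001,0.031,-0.0,0.0,0.002,0.03],[0.013,-0.001,0.031,-0.0,0.0,0.002,0.03]]
down33 -23.331 23.331
fwd20 14.139999999999999 14.139999999999999
down5 -3.5349999999999997 3.5349999999999997
```

```bash
python3 -m creep '[[0.013,-0.001,0.031,0,0,0.002,0.03],[0.013,-0.001,0.031,0,0,0.002,0.03],[0.013,-0.001,0.031,0,0,0.002,0.03],[-0.012,0,0.012,0,0,0,0.03],[-0.012,0,0.012,0,0,0,0.03]]' >/dev/null; python3 -c "
from h import *
st();plan([604,160,77],84,45,n=5,g=.03)"
```

```text
t 7.15 q [-23.1, 48.4, 96.2, 49.4, 62.7, -51.2] pinch [592.6, 78.5, 75.6] az 83.9 th 45.1 closing z -0.004 F [0.2, -0.1, -2.1] grip 53.4 30.0
dist [11. 82.  1.] turn [ 0.  0. -0.] 5
[[0.012,0.0,0.011,0.0,0.0,-0.001,0.03],[0.012,0.0,0.011,0.0,0.0,-0.001,0.03],[0.012,0.0,0.011,0.0,0.0,-0.001,0.03],[0.012,0.001,0.011,0.0,0.0,-0.001,0.03],[0.012,0.001,0.011,0.0,0.0,-0.001,0.03]]
```

```bash
python3 -m creep '[[0.012,0,0.011,0,0,0,0.03],[0.012,0,0.011,0,0,0,0.03],[0.012,0,0.011,0,0,0,0.03],[0.012,0,0.011,0,0,0,0.03]]' >/dev/null; python3 st.py;  python3 -m creep '[[0.012,0,0.012,0,0,0,0.03],[-0.002,0,0.002,0,0,0,0.03],[-0.001,0,0.001,0,0,0,0.03]]' >/dev/null; python3 st.py
```

```text
t 7.55 q [-16.9, 48.1, 96.6, 52.8, 59.2, -48.5] pinch [600.7, 138.7, 75.9] az 83.7 th 45.9 closing z -0.0 F [-9.9, -46.9, -8.5] grip 53.5 49.7
t 7.85 q [-16.2, 48.2, 96.5, 53.0, 58.0, -48.3] pinch [603.0, 142.5, 71.5] az 83.2 th 46.7 closing z 0.005 F [-25.1, -75.0, 21.1] grip 53.4 54.2
```

Unexpected contact. I'll read the torque, then back off straight away.

```bash
python3 -c "
from h import *
s=r.state();print(s['ft_torque'],s['contact_force'],s['eef_pos'])"
python3 -m creep '[[-0.008,0,-0.008,0,0,0,0.03],[-0.008,0,-0.008,0,0,0,0.03]]'; python3 -c "
from h import *
st();s=r.state();print(s['ft_torque'])
a=save('scene','pics/s2.png');b=save('wrist','pics/w3.png')
A=cv2.resize(a[50:230,265:425],None,fx=2.5,fy=2.5,interpolation=cv2.INTER_CUBIC)
B=cv2.resize(b,(400,300)); B=np.vstack([B,np.zeros((150,400,3),np.uint8)])
cv2.imwrite('pics/c3.png',np.hstack([A,B])[:,:,::-1])"
```

```text
[-5.1844299   2.32457601  2.02718695] [-25.06861012 -74.98448062  21.10741378] [604.56697164 155.2170833   57.86217954]
t: 8.05
eef_pos: [601.4, 148.4, 61.4]
ee_rot: [-179.6, -44.9, 83.2]
contact_force: [0.9, 0.7, -1.2]
grip_width: 0.613
gripper_force: 30.0
t 8.05 q [-17.5, 48.5, 96.6, 53.2, 59.9, -49.2] pinch [599.9, 135.2, 74.6] az 83.7 th 45.1 closing z -0.005 F [0.9, 0.7, -1.2] grip 53.4 30.0
[-0.57912306 -0.01283916  0.02688595]
```

View pics/c3.png

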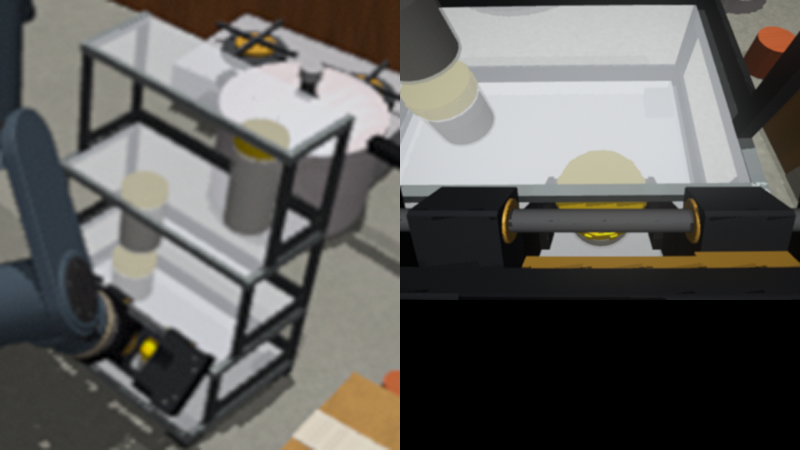

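The contact is explained. At 45° the finger's upper face meets the front edge of the middle board when the pinch reaches rack x≈38. That also confirms the rack pose. The jar is already fully over its tier, so I'll set it down here and push it in with shut fingers.

```bash
python3 -m creep '[[-0.0015,0,0.0015,0,0,0,0.03],[-0.001,0,0.001,0,0,0,0.03]]'|grep -E 'eef|force'; python3 -m creep '[[-0.001,0,0.001,0,0,0,0.03]]'|grep -E 'eef|force'
```

```text
eef_pos: [600.6, 152.3, 58.0]
contact_force: [0.2, 0.2, 4.8]
gripper_force: 30.0
eef_pos: [600.6, 152.5, 57.9]
contact_force: [-3.1, -3.6, 11.9]
gripper_force: 30.0
```

```bash
python3 -m creep '[[0,0,0,0,0,0,0.075],[0,0,0,0,0,0,0.075],[0,0,0,0,0,0,0.075]]'|grep -E 'force|width'; python3 -m creep '[[-0.01,0,-0.01,0,0,0,0.075],[-0.02,0,-0.02,0,0,0,0.075],[-0.025,0,-0.025,0,0,0,0.06],[-0.02,0,-0.02,0,0,0,0]]' >/dev/null; python3 -c "
from h import *
st(); b=save('wrist','pics/w4.png');m=r.camera_model('wrist')
hsv=cv2.cvtColor(b,cv2.COLOR_RGB2HSV)
N,l,s,c=cv2.connectedComponentsWithStats(cv2.inRange(hsv,(20,40,100),(38,255,255)))
for i in range(1,N):
  if s[i,4]>150:
    w=ray('wrist',[c[i]],83,m)[0]; d=w[:2]-[542.5,106.5]; print(s[i],w.round(),'rack',(d@[.1115,.9938]).round(),(d@[-.9938,.1115]).round())"
```

```text
contact_force: [1.3, -0.2, 0.6]
grip_width: 0.799
gripper_force: 0.0
t 9.15 q [-27.7, 49.3, 95.1, 46.5, 64.8, -52.9] pinch [587.6, 29.3, 69.3] az 83.8 th 45.1 closing z -0.005 F [1.5, 0.3, 0.7] grip 65.9 0.0
[ 52   0  64  16 706] [480. 227.  83.] rack 113.0 75.0
[ 212   68   87   52 3823] [599. 126.  83.] rack 26.0 -54.0
[397 257  12  44 178] [651.   7.  83.] rack -87.0 -119.0
[ 183  322  329   22 5390] [624. -12.  83.] rack -108.0 -95.0
```

View pics/w4.png

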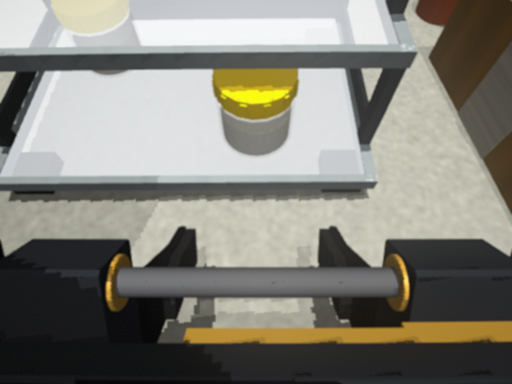

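Wrist view: the short jar stands upright on the bottom tier, with its lid at (257,92), partly in front of the middle board's rim. I'll shut the fingers and push it in.

```bash
python3 -m creep '[[0,0,0,0,0,0,0],[0,0,0,0,0,0,0],[0.003,0,0.003,0,0,0,0],[0.006,0,0.006,0,0,0,0],[0.006,0,0.006,0,0,0,0],[0.006,0,0.006,0,0,0,0],[0.006,0,0.007,0,0,0,0],[0.006,0,0.007,0,0,0,0]]'>/dev/null;  python3 -m creep '[[0.002,0,0.003,0,0,0,0],[0,0,0,0,0,0,0],[0,0,0,0,0,0,0]]'>/dev/null; python3 -c "
from h import *
st();plan([599.4,129,65],83.8,45,n=6,g=0)"
```

```text
t 10.3 q [-22.7, 49.3, 96.2, 50.1, 62.0, -51.7] pinch [593.5, 83.0, 67.3] az 83.9 th 45.0 closing z -0.005 F [0.5, 0.8, 0.1] grip 0.7 0.0
dist [ 6. 46. -2.] turn [-0.  0. -0.] 6
[[0.005,0.0,0.006,-0.0,0.0,-0.001,0],[0.005,0.0,0.006,-0.0,0.0,-0.001,0],[0.005,0.0,0.006,-0.0,0.0,-0.001,0],[0.005,0.0,0.006,-0.0,0.0,-0.001,0],[0.005,0.0,0.006,-0.0,0.0,-0.001,0],[0.005,0.0,0.006,-0.0,0.0,-0.001,0]]
```

```bash
python3 -m creep '[[0.005,0,0.006,0,0,0,0],[0.005,0,0.006,0,0,0,0],[0.005,0,0.006,0,0,0,0],[0.005,0,0.006,0,0,0,0],[0.005,0,0.006,0,0,0,0],[0.005,0,0.006,0,0,0,0]]'|grep force;  python3 st.py; python3 -m creep '[[0.004,0,0.004,0,0,0,0],[0,0,0,0,0,0,0]]'|grep force; python3 st.py; python3 -m creep '[[-0.012,0,-0.012,0,0,0,0],[-0.02,0,-0.02,0,0,0,0],[-0.025,0,-0.025,0,0,0,0],[-0.008,0,-0.03,0,0,0,0.087],[-0.006,0,-0.035,0,0,0,0.087]]'>/dev/null; python3 -c "
from h import *
st(); b=save('wrist','pics/w5.png');m=r.camera_model('wrist')
print(proj('wrist',[[605,168,83]],m)); plan([580,-90,260],25,45,vmax=.03,wmax=.1)"
```

```text
contact_force: [-0.6, -1.5, 0.4]
gripper_force: 0.8
t 10.9 q [-18.1, 49.6, 96.6, 53.3, 59.6, -50.5] pinch [598.8, 130.1, 63.1] az 83.9 th 45.0 closing z -0.005 F [-0.6, -1.5, 0.4] grip 0.3 0.8
contact_force: [-0.0, 0.3, 0.1]
gripper_force: 0.0
t 11.1 q [-17.5, 49.6, 96.6, 53.7, 59.3, -50.3] pinch [598.9, 136.2, 63.1] az 84.0 th 45.0 closing z -0.006 F [-0.0, 0.3, 0.1] grip 0.6 0.0
t 11.6 q [-30.7, 46.8, 94.0, 43.6, 68.8, -51.3] pinch [583.2, -3.0, 98.6] az 84.0 th 45.0 closing z -0.008 F [0.3, 0.2, -0.3] grip 9.5 0.0
[[255.40405982  49.4374971 ]]
dist [  4. -89. 159.] turn [-41.   0.  41.] 11
[[0.004,0.001,-0.016,-0.065,0.0,0.066,0.087],[0.005,0.002,-0.016,-0.065,0.0,0.066,0.087],[0.005,0.003,-0.016,-0.065,0.0,0.066,0.087],[0.005,0.003,-0.015,-0.065,0.0,0.066,0.087],[0.005,0.004,-0.015,-0.065,0.0,0.066,0.087],[0.006,0.005,-0.015,-0.065,0.0,0.066,0.087],[0.006,0.005,-0.014,-0.065,0.0,0.066,0.087],[0.006,0.006,-0.014,-0.065,0.0,0.066,0.087]]
[[0.007,0.006,-0.014,-0.065,0.0,0.066,0.087],[0.007,0.007,-0.013,-0.065,0.0,0.066,0.087],[0.008,0.007,-0.013,-0.065,0.0,0.066,0.087]]
```

View pics/w5.png

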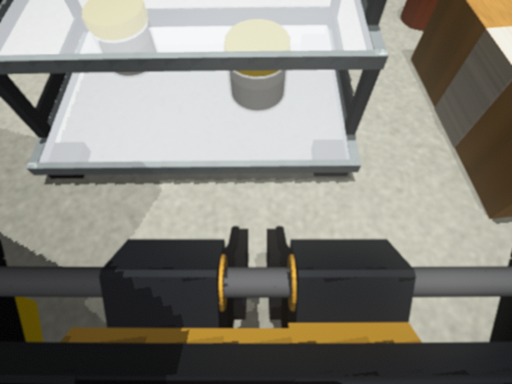

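Wrist view: the short jar is under the middle board, with its lid at (257,37), fully behind the rim and beside the stock jar at (115,17). Now the medium jar.

```bash
python3 -m creep '[[0.004,0.001,-0.016,-0.065,0,0.066,0.087],[0.005,0.002,-0.016,-0.065,0,0.066,0.087],[0.005,0.003,-0.016,-0.065,0,0.066,0.087],[0.005,0.003,-0.015,-0.065,0,0.066,0.087],[0.005,0.004,-0.015,-0.065,0,0.066,0.087],[0.006,0.005,-0.015,-0.065,0,0.066,0.087],[0.006,0.005,-0.014,-0.065,0,0.066,0.087],[0.006,0.006,-0.014,-0.065,0,0.066,0.087]]'>/dev/null; python3 -m creep '[[0.007,0.006,-0.014,-0.065,0,0.066,0.087],[0.007,0.007,-0.013,-0.065,0,0.066,0.087],[0.008,0.007,-0.013,-0.065,0,0.066,0.087]]'>/dev/null; python3 -c "
from h import *
st();plan([650,-258.5,170],25,45)"
```

```text
t 12.75 q [-38.0, 21.9, 112.8, 65.5, 43.6, -22.0] pinch [578.8, -83.3, 258.6] az 25.4 th 45.5 closing z -0.009 F [0.3, 0.2, 0.2] grip 86.5 0.0
dist [  71. -175.  -88.] turn [-0.  1. -0.] 5
[[-0.013,0.038,0.011,-0.001,0.002,-0.002,0.087],[-0.014,0.038,0.011,-0.001,0.002,-0.002,0.087],[-0.014,0.038,0.011,-0.001,0.002,-0.002,0.087],[-0.014,0.038,0.011,-0.001,0.002,-0.002,0.087],[-0.014,0.038,0.011,-0.001,0.002,-0.002,0.087]]
```

```bash
python3 -m creep '[[-0.013,0.038,0.011,-0.001,0.002,-0.002,0.087],[-0.014,0.038,0.011,-0.001,0.002,-0.002,0.087],[-0.014,0.038,0.011,-0.001,0.002,-0.002,0.087],[-0.014,0.038,0.011,-0.001,0.002,-0.002,0.087],[-0.014,0.038,0.011,-0.001,0.002,-0.002,0.087],[0,0,0,0,0,0,0.087]]'>/dev/null; python3 -c "
from h import *
st();b=save('wrist','pics/w6.png');m=r.camera_model('wrist')
hsv=cv2.cvtColor(b,cv2.COLOR_RGB2HSV)[:320]
N,l,s,c=cv2.connectedComponentsWithStats(cv2.inRange(hsv,(22,150,100),(35,255,255)))
for i in range(1,N):
  if s[i,4]>100: print(s[i],c[i].round())
t=np.linspace(0,6.28,60); q=proj('wrist',np.array([656.5,-255.5,84])+27*np.c_[np.cos(t),np.sin(t),0*t],m); print(q.min(0).round(),q.max(0).round())
plan([650,-258.5,62],25,45,n=3)"
```

```text
t 13.35 q [-47.8, 39.7, 95.1, 62.5, 49.5, -27.6] pinch [651.5, -264.5, 166.8] az 24.8 th 45.0 closing z 0.004 F [-0.1, -0.5, 0.2] grip 86.8 0.0
[216 249  62  19 858] [247. 260.]
[ 211  297   71   23 1372] [246. 307.]
[217. 249.] [292. 325.]
dist [  -1.    3. -106.] turn [-0. -0.  0.] 3
[[-0.025,-0.001,0.025,-0.001,-0.0,0.001,0.087],[-0.025,-0.001,0.025,-0.001,-0.0,0.001,0.087],[-0.025,-0.001,0.025,-0.001,-0.0,0.001,0.087]]
```

```bash
python3 -m creep '[[-0.02,-0.003,0.02,0,0,0,0.087],[-0.025,-0.003,0.025,0,0,0,0.087],[-0.025,-0.001,0.025,0,0,0,0.087],[-0.004,0,0.004,0,0,0,0.087],[0,0,0,0,0,0,0.03],[0,0,0,0,0,0,0.03],[0,0,0,0,0,0,0.03],[0,0,0,0,0,0,0.03]]' | grep force; python3 -m creep '[[0,0,0,0,0,0,0.03],[0,0,0,0,0,0,0.03],[0,0,0,0,0,0,0.03]]' | grep -E 'force|width'; python3 st.py
```

```text
contact_force: [0.6, -0.7, 0.4]
gripper_force: 0.8
contact_force: [0.5, -2.4, 6.0]
grip_width: 0.616
gripper_force: 30.0
t 14.5 q [-47.2, 49.2, 97.6, 73.1, 45.0, -42.7] pinch [649.3, -252.5, 66.5] az 25.1 th 44.8 closing z 0.004 F [0.5, -2.4, 6.0] grip 53.6 30.0
```

```bash
python3 -m creep '[[0.005,0,-0.005,0,0,0,0.03],[0.02,0,-0.02,0,0,0,0.03],[0.03,0,-0.03,0,0,0,0.03],[0.03,0,-0.03,0,0,0,0.03],[0.012,0,-0.012,0,0,0,0.03]]' | grep -E 'force|width'; python3 -c "
from h import *
st(); plan([594,65,205],83.6,45,g=.03,vmax=.03,wmax=.1)"
```

```text
contact_force: [0.5, -0.7, -1.7]
grip_width: 0.615
gripper_force: 30.0
t 15.0 q [-47.2, 35.7, 95.4, 60.0, 51.2, -23.5] pinch [648.2, -251.0, 205.5] az 25.2 th 44.9 closing z 0.005 F [0.5, -0.7, -1.7] grip 53.5 30.0
dist [-65. 324.  -1.] turn [ 41.   0. -41.] 11
[[0.005,-0.029,0.005,0.066,0.0,-0.065,0.03],[0.007,-0.028,0.007,0.066,0.0,-0.065,0.03],[0.009,-0.027,0.009,0.066,0.0,-0.065,0.03],[0.011,-0.026,0.011,0.066,0.0,-0.065,0.03],[0.012,-0.024,0.012,0.066,0.0,-0.065,0.03],[0.014,-0.023,0.014,0.066,0.0,-0.065,0.03],[0.015,-0.021,0.015,0.066,0.0,-0.065,0.03],[0.017,-0.019,0.017,0.066,0.0,-0.065,0.03]]
[[0.018,-0.017,0.018,0.066,0.0,-0.065,0.03],[0.019,-0.014,0.019,0.066,0.0,-0.065,0.03],[0.019,-0.012,0.02,0.066,0.0,-0.065,0.03]]
```

```bash
python3 -m creep '[[0.005,-0.029,0.005,0.066,0,-0.065,0.03],[0.007,-0.028,0.007,0.066,0,-0.065,0.03],[0.009,-0.027,0.009,0.066,0,-0.065,0.03],[0.011,-0.026,0.011,0.066,0,-0.065,0.03],[0.012,-0.024,0.012,0.066,0,-0.065,0.03],[0.014,-0.023,0.014,0.066,0,-0.065,0.03],[0.015,-0.021,0.015,0.066,0,-0.065,0.03],[0.017,-0.019,0.017,0.066,0,-0.065,0.03]]'>/dev/null; python3 -m creep '[[0.018,-0.017,0.018,0.066,0,-0.065,0.03],[0.019,-0.014,0.019,0.066,0,-0.065,0.03],[0.019,-0.012,0.02,0.066,0,-0.065,0.03],[0,0,0,0,0,0,0.03]]' | grep -E 'force|width'; python3 -c "
from h import *
st();b=save('wrist','pics/w7.png');m=r.camera_model('wrist')
plan([594.5,75,182],83.6,45,g=.03); plan([604,160,182],83.6,45,g=.03,n=6)"
```

```text
contact_force: [0.6, -0.5, -2.7]
grip_width: 0.611
gripper_force: 30.0
t 16.2 q [-23.9, 37.0, 93.5, 44.6, 73.5, -40.5] pinch [591.9, 69.7, 201.2] az 84.7 th 44.8 closing z -0.008 F [0.6, -0.5, -2.7] grip 53.2 30.0
dist [  2.   7. -19.] turn [-1. -0.  0.] 1
[[-0.008,0.002,0.019,-0.01,-0.002,0.0,0.03]]
dist [ 12.  92. -19.] turn [-1. -0.  0.] 6
[[0.009,0.0,0.013,-0.002,-0.0,0.0,0.03],[0.009,0.0,0.013,-0.002,-0.0,0.0,0.03],[0.009,0.0,0.013,-0.002,-0.0,0.0,0.03],[0.009,0.0,0.013,-0.002,-0.0,0.0,0.03],[0.009,0.0,0.013,-0.002,-0.0,0.0,0.03],[0.009,0.0,0.013,-0.002,-0.0,0.0,0.03]]
```

View pics/w7.png

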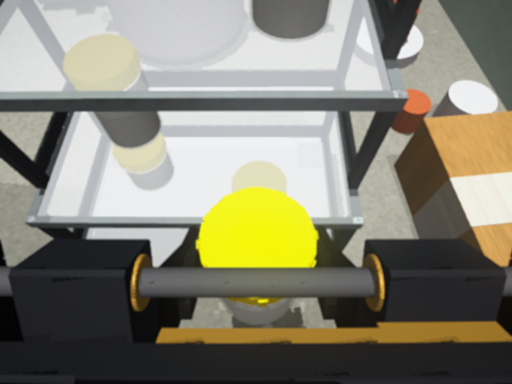

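Wrist view: the medium jar is held upright at (258,240), level with the free right half of the middle tier (rim at row 220). Lowering slightly and going in.

```bash
python3 -m creep '[[-0.008,0.002,0.019,-0.01,-0.002,0,0.03],[0.003,0,0.004,0,0,0,0.03],[0.01,0,0.01,0,0,0,0.03],[0.01,0,0.01,0,0,0,0.03],[0.01,0,0.01,0,0,0,0.03]]' | grep force; python3 -c "
from h import *
st(); plan([604.6,166,181],83.6,45,g=.03,n=4)"
```

```text
contact_force: [-0.3, 0.9, -1.8]
gripper_force: 30.0
t 16.75 q [-18.9, 38.3, 94.7, 48.3, 68.1, -39.8] pinch [602.1, 121.5, 182.8] az 83.2 th 44.9 closing z 0.003 F [-0.3, 0.9, -1.8] grip 53.5 30.0
dist [ 2. 45. -2.] turn [ 0. -0. -0.] 4
[[0.008,-0.001,0.008,0.001,-0.0,-0.0,0.03],[0.008,-0.001,0.008,0.001,-0.0,-0.0,0.03],[0.008,-0.001,0.008,0.001,-0.0,-0.0,0.03],[0.008,-0.001,0.008,0.001,-0.0,-0.0,0.03]]
```

```bash
python3 -m creep '[[0.008,-0.001,0.008,0,0,0,0.03],[0.008,-0.001,0.008,0,0,0,0.03]]' | grep force; python3 -m creep '[[0.008,-0.001,0.008,0,0,0,0.03],[0.007,-0.001,0.007,0,0,0,0.03],[0,0,0,0,0,0,0.03]]' | grep force; python3 st.py;  python3 -m creep '[[-0.002,0,0.002,0,0,0,0.03],[-0.001,0,0.001,0,0,0,0.03]]' | grep -E 'contact|eef'
```

```text
contact_force: [-0.9, 0.6, -1.7]
gripper_force: 30.0
contact_force: [-0.2, 0.4, -1.7]
gripper_force: 30.0
t 17.25 q [-14.5, 38.1, 95.3, 50.4, 65.5, -37.9] pinch [602.4, 166.2, 182.3] az 83.4 th 44.9 closing z 0.002 F [-0.2, 0.4, -1.7] grip 53.3 30.0
eef_pos: [604.7, 177.3, 164.4]
contact_force: [0.4, 0.2, -1.7]
```

```bash
python3 -m creep '[[-0.001,0,0.001,0,0,0,0.03],[-0.001,0,0.001,0,0,0,0.03]]' | grep -E 'contact|eef'; python3 -m creep '[[-0.001,0,0.001,0,0,0,0.03]]' | grep -E 'contact|eef'
```

```text
eef_pos: [604.9, 177.3, 162.3]
contact_force: [-0.2, -4.1, 5.3]
eef_pos: [604.9, 177.4, 162.3]
contact_force: [-3.4, -6.1, 14.0]
```

```bash
python3 -m creep '[[0,0,0,0,0,0,0.075],[0,0,0,0,0,0,0.075],[0,0,0,0,0,0,0.075],[0,0,0,0,0,0,0.075]]' | grep -E 'contact|width';  python3 -m creep '[[-0.008,0,-0.008,0,0,0,0.075],[-0.02,0,-0.02,0,0,0,0.075],[-0.025,0,-0.025,0,0,0,0],[-0.015,0,-0.015,0,0,0,0],[0,0,0,0,0,0,0],[0,0,0,0,0,0,0],[0,0,0,0,0,0,0],[0,0,0,0,0,0,0]]' | grep contact; python3 -m creep '[[0,0,0,0,0,0,0],[0,0,0,0,0,0,0],[0,0,0,0,0,0,0],[0,0,0,0,0,0,0]]' >/dev/null; python3 -c "
from h import *
st();b=save('wrist','pics/w8.png');m=r.camera_model('wrist')
hsv=cv2.cvtColor(b,cv2.COLOR_RGB2HSV)[:230]
N,l,s,c=cv2.connectedComponentsWithStats(cv2.inRange(hsv,(22,150,100),(35,255,255)))
for i in range(1,N):
  if s[i,4]>100: print(s[i],c[i].round(), ray('wrist',[c[i]],193,m).round())
plan([606,181-22,154],83.6,45,n=9,g=0)"
```

```text
contact_force: [-0.6, 0.6, 0.9]
grip_width: 0.838
contact_force: [-0.4, 0.2, 0.4]
t 19.35 q [-24.1, 39.1, 95.0, 45.9, 70.1, -43.4] pinch [591.9, 69.3, 173.7] az 83.2 th 44.9 closing z 0.003 F [0.6, 0.7, -0.2] grip 4.5 0.0
[ 213   74   91   59 4488] [258. 100.] [[602. 156. 193.]]
dist [ 14.  90. -20.] turn [ 0. -0. -0.] 9
[[0.006,0.0,0.009,0.001,-0.0,-0.0,0],[0.006,0.0,0.009,0.001,-0.0,-0.0,0],[0.006,0.0,0.009,0.001,-0.0,-0.0,0],[0.006,0.0,0.009,0.001,-0.0,-0.0,0],[0.006,0.0,0.009,0.001,-0.0,-0.0,0],[0.006,0.0,0.009,0.001,-0.0,-0.0,0],[0.006,0.0,0.009,0.001,-0.0,-0.0,0],[0.006,0.0,0.009,0.001,-0.0,-0.0,0]]
[[0.006,0.0,0.009,0.001,-0.0,-0.0,0]]
```

View pics/w8.png

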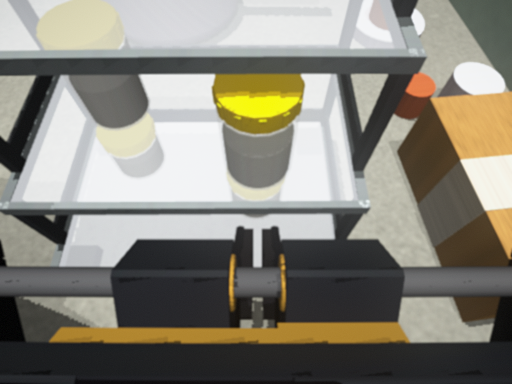

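Wrist view: the medium jar stands upright on the middle tier, with its lid at (258,100) just at the front rim of the board above. Pushing it in.

```bash
python3 -m creep '[[0.006,0,0.009,0,0,0,0],[0.006,0,0.009,0,0,0,0],[0.006,0,0.009,0,0,0,0],[0.006,0,0.009,0,0,0,0],[0.006,0,0.009,0,0,0,0],[0.006,0,0.009,0,0,0,0],[0.006,0,0.009,0,0,0,0],[0.006,0,0.009,0,0,0,0]]' | grep contact; python3 st.py; python3 -m creep '[[0.007,0,0.007,0,0,0,0],[0.003,0,0.003,0,0,0,0],[0,0,0,0,0,0,0]]'|grep contact; python3 st.py
```

```text
contact_force: [-0.3, -1.9, 1.2]
t 20.2 q [-15.7, 40.5, 95.9, 51.0, 64.2, -41.1] pinch [602.0, 154.1, 156.7] az 83.2 th 44.9 closing z 0.003 F [-0.3, -1.9, 1.2] grip 0.4 0.8
contact_force: [0.6, -0.5, 0.9]
t 20.5 q [-14.3, 40.5, 95.8, 51.6, 63.5, -40.3] pinch [603.1, 168.3, 156.8] az 83.3 th 44.9 closing z 0.003 F [0.6, -0.5, 0.9] grip 0.1 0.0
```

```bash
python3 -m creep '[[-0.01,0,-0.01,0,0,0,0],[-0.02,0,-0.02,0,0,0,0],[-0.025,0,-0.025,0,0,0,0],[-0.02,0,-0.03,0,0,0,0.087],[0,0,-0.04,0,0,0,0.087],[0,0,-0.04,0,0,0,0.087],[0,0,-0.03,0,0,0,0.087]]'>/dev/null; python3 -c "
from kin import *
st();save('wrist','pics/w9.png')
q=r.state()['qpos']
for g in (([450,-376.5,230],25,30),([450,-376.5,64],25,30)):
  x,c=ik(*goal(*g),q);print(x.round(),c);q=x
plan([450,-376.5,230],25,30,vmax=.035,wmax=.1)"
```

```text
t 21.2 q [-32.9, 34.2, 90.0, 40.0, 81.8, -41.6] pinch [581.1, -25.9, 242.8] az 83.0 th 45.0 closing z 0.004 F [0.2, 0.1, -0.7] grip 24.5 0.0
[-77.  37. 103.  61.  75. -49.] 1.6742262156507418e-27
[-77.  55. 103.  67.  67. -67.] 9.50936938800777e-28
dist [-120. -353.  -12.] turn [-46.  14.  36.] 11
[[-0.024,-0.007,-0.023,-0.073,0.021,0.057,0.087],[-0.024,-0.004,-0.024,-0.073,0.021,0.057,0.087],[-0.024,-0.001,-0.024,-0.073,0.021,0.057,0.087],[-0.023,0.002,-0.025,-0.073,0.021,0.057,0.087],[-0.022,0.005,-0.025,-0.073,0.021,0.057,0.087],[-0.021,0.008,-0.025,-0.073,0.021,0.057,0.087],[-0.02,0.011,-0.025,-0.073,0.021,0.057,0.087],[-0.019,0.014,-0.024,-0.073,0.021,0.057,0.087]]
[[-0.018,0.017,-0.023,-0.073,0.021,0.057,0.087],[-0.016,0.02,-0.022,-0.073,0.021,0.057,0.087],[-0.014,0.022,-0.021,-0.073,0.021,0.057,0.087]]
```

View pics/w9.png

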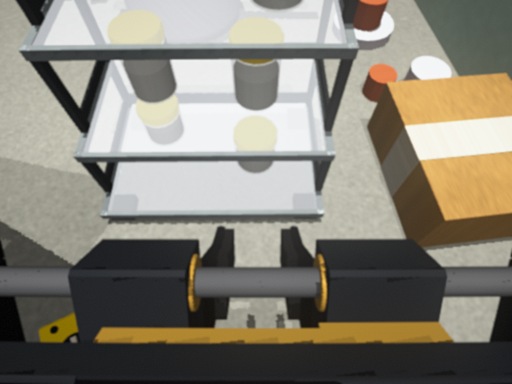

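Wrist view: the medium jar, lid at (257,38), is behind the top board's rim, level with its stock jar at (137,28). The short jar, lid at (256,137), is under the middle board. Both stand upright. That was my tenth picture, so from here I go by numbers. Now the tall jar.

```bash
python3 -m creep '[[-0.024,-0.007,-0.023,-0.073,0.021,0.057,0.087],[-0.024,-0.004,-0.024,-0.073,0.021,0.057,0.087],[-0.024,-0.001,-0.024,-0.073,0.021,0.057,0.087],[-0.023,0.002,-0.025,-0.073,0.021,0.057,0.087],[-0.022,0.005,-0.025,-0.073,0.021,0.057,0.087],[-0.021,0.008,-0.025,-0.073,0.021,0.057,0.087],[-0.02,0.011,-0.025,-0.073,0.021,0.057,0.087],[-0.019,0.014,-0.024,-0.073,0.021,0.057,0.087]]'>/dev/null; python3 -m creep '[[-0.018,0.017,-0.023,-0.073,0.021,0.057,0.087],[-0.016,0.02,-0.022,-0.073,0.021,0.057,0.087],[-0.014,0.022,-0.021,-0.073,0.021,0.057,0.087],[0,0,0,0,0,0,0.087],[0,0,0,0,0,0,0.087]]' | grep contact; python3 -c "
from h import *
st();b=save('wrist','pics/w10.png');m=r.camera_model('wrist')
hsv=cv2.cvtColor(b,cv2.COLOR_RGB2HSV)[:325]
N,l,s,c=cv2.connectedComponentsWithStats(cv2.inRange(hsv,(22,150,100),(35,255,255)))
for i in range(1,N):
  if s[i,4]>100: print(s[i],c[i].round())
t=np.linspace(0,6.28,60); q=proj('wrist',np.array([456,-373.5,114])+27*np.c_[np.cos(t),np.sin(t),0*t],m); print(q.min(0).round(),q.max(0).round())
print([(np.round(d['point']).tolist(),round(d['score'],2)) for d in r.search_frame('jar_tall','wrist')])
plan([450,-376.5,170],25,30); plan([450,-376.5,64],25,30,n=5)"
```

```text
contact_force: [-0.2, 0.3, 0.5]
t 22.55 q [-77.0, 36.6, 103.8, 61.2, 74.1, -49.4] pinch [447.2, -368.7, 226.8] az 25.2 th 30.4 closing z -0.004 F [-0.2, 0.3, 0.5] grip 86.9 0.0
[ 235  302   66   23 1104] [267. 315.]
[234. 301.] [306. 375.]
[([466.0, -366.0, 113.0], 0.85), ([662.0, 144.0, 28.0], 0.65), ([547.0, -260.0, 15.0], 0.44)]
dist [  2.  -9. -57.] turn [-0.  0. -0.] 2
[[-0.025,0.005,0.013,-0.003,0.004,-0.001,0.087],[-0.025,0.005,0.013,-0.003,0.004,-0.001,0.087]]
dist [   2.   -9. -163.] turn [-0.  0. -0.] 5
[[-0.028,0.002,0.016,-0.001,0.001,-0.0,0.087],[-0.028,0.002,0.016,-0.001,0.001,-0.0,0.087],[-0.028,0.002,0.016,-0.001,0.001,-0.0,0.087],[-0.028,0.002,0.016,-0.001,0.001,-0.0,0.087],[-0.028,0.002,0.016,-0.001,0.001,-0.0,0.087]]
```

```bash
python3 -m creep '[[-0.028,0.004,0.016,-0.001,0.001,0,0.087],[-0.028,0.003,0.016,-0.001,0.001,0,0.087],[-0.028,0.002,0.016,-0.001,0.001,0,0.087]]'|grep contact; python3 -m creep '[[-0.028,0,0.016,-0.001,0.001,0,0.087],[-0.025,0,0.014,0,0,0,0.087],[0,0,0,0,0,0,0.03],[0,0,0,0,0,0,0.03],[0,0,0,0,0,0,0.03],[0,0,0,0,0,0,0.03],[0,0,0,0,0,0,0.03],[0,0,0,0,0,0,0.03]]'|grep contact;python3 -m creep '[[0,0,0,0,0,0,0.03]]'>/dev/null; python3 st.py
```

```text
contact_force: [-0.0, 0.2, 0.3]
contact_force: [-1.4, 0.9, 3.2]
t 23.85 q [-76.9, 54.0, 103.6, 67.1, 66.8, -66.0] pinch [450.4, -376.3, 70.8] az 25.0 th 30.1 closing z -0.0 F [-0.7, 1.0, 5.2] grip 53.1 30.0
```

```bash
python3 -m creep '[[0.006,0,-0.003,0,0,0,0.03],[0.02,0,-0.012,0,0,0,0.03],[0.026,0,-0.015,0,0,0,0.03],[0.03,0,-0.017,0,0,0,0.03],[0.03,0,-0.017,0,0,0,0.03],[0.02,0,-0.012,0,0,0,0.03]]'|grep -E 'contact|width|gripper'; python3 -c "
from kin import *
st(); q=r.state()['qpos']
for f in np.linspace(0,1,9):
  x,c=ik(*goal(np.array([450,-376,222])*(1-f)+f*np.array([492,100,312]),25+58.6*f,30),q);print(x.round(),round(c,4));q=x
plan([492,100,312],83.6,30,g=.03,vmax=.033,wmax=.1)"
```

```text
contact_force: [-0.4, -0.1, -2.7]
grip_width: 0.612
gripper_force: 30.0
t 24.45 q [-76.9, 37.3, 102.8, 61.5, 74.0, -49.3] pinch [450.8, -376.9, 223.2] az 24.9 th 30.3 closing z 0.001 F [-0.4, -0.1, -2.7] grip 53.3 30.0
[-77.  38. 103.  62.  74. -50.] 0.0
[-74.  36. 105.  59.  76. -52.] 0.0
[-70.  34. 107.  56.  78. -53.] 0.0
[-65.  32. 109.  55.  80. -53.] 0.0
[-60.  30. 110.  53.  81. -54.] 0.0
[-53.  28. 110.  52.  82. -53.] 0.0
[-46.  27. 110.  52.  83. -52.] 0.0
[-39.  26. 108.  52.  85. -50.] 0.0
[-31.  26. 106.  52.  86. -47.] 0.0
dist [ 28. 486.  89.] turn [ 51.   0. -29.] 16
[[0.012,-0.027,0.01,0.055,0.0,-0.032,0.03],[0.013,-0.026,0.011,0.055,0.0,-0.032,0.03],[0.014,-0.025,0.012,0.055,0.0,-0.032,0.03],[0.015,-0.024,0.014,0.055,0.0,-0.032,0.03],[0.015,-0.022,0.015,0.055,0.0,-0.032,0.03],[0.016,-0.021,0.016,0.055,0.0,-0.032,0.03],[0.017,-0.019,0.017,0.055,0.0,-0.032,0.03],[0.017,-0.018,0.018,0.055,0.0,-0.032,0.03]]
[[0.018,-0.016,0.019,0.055,0.0,-0.032,0.03],[0.018,-0.015,0.02,0.055,0.0,-0.032,0.03],[0.019,-0.013,0.021,0.055,0.0,-0.032,0.03],[0.019,-0.011,0.022,0.055,0.0,-0.032,0.03],[0.019,-0.009,0.022,0.055,0.0,-0.032,0.03],[0.02,-0.007,0.023,0.055,0.0,-0.032,0.03],[0.02,-0.005,0.023,0.055,0.0,-0.032,0.03],[0.02,-0.004,0.023,0.055,0.0,-0.032,0.03]]
```

```bash
python3 -m creep '[[0.012,-0.027,0.01,0.055,0,-0.032,0.03],[0.013,-0.026,0.011,0.055,0,-0.032,0.03],[0.014,-0.025,0.012,0.055,0,-0.032,0.03],[0.015,-0.024,0.014,0.055,0,-0.032,0.03],[0.015,-0.022,0.015,0.055,0,-0.032,0.03],[0.016,-0.021,0.016,0.055,0,-0.032,0.03],[0.017,-0.019,0.017,0.055,0,-0.032,0.03],[0.017,-0.018,0.018,0.055,0,-0.032,0.03]]'|grep contact; python3 -m creep '[[0.018,-0.016,0.019,0.055,0,-0.032,0.03],[0.018,-0.015,0.02,0.055,0,-0.032,0.03],[0.019,-0.013,0.021,0.055,0,-0.032,0.03],[0.019,-0.011,0.022,0.055,0,-0.032,0.03],[0.019,-0.009,0.022,0.055,0,-0.032,0.03],[0.02,-0.007,0.023,0.055,0,-0.032,0.03],[0.02,-0.005,0.023,0.055,0,-0.032,0.03],[0,0,0,0,0,0,0.03]]'|grep contact; python3 -c "
from h import *
st();b=save('wrist','pics/w10.png');m=r.camera_model('wrist')
hsv=cv2.cvtColor(b,cv2.COLOR_RGB2HSV)[:262]
N,l,s,c=cv2.connectedComponentsWithStats(cv2.inRange(hsv,(22,150,100),(35,255,255)))
for i in range(1,N):
  if s[i,4]>100: print(s[i],c[i].round())
p=np.array([r.state()['eef_pos']]); 
plan([492,100,301],83.6,30,g=.03); plan([503,201,301],83.6,30,g=.03,n=8)"
```

```text
contact_force: [0.9, 0.5, -2.4]
contact_force: [0.1, -0.2, -2.7]
t 26.05 q [-34.3, 26.0, 107.3, 52.1, 85.3, -48.1] pinch [488.5, 74.1, 307.3] az 80.3 th 30.1 closing z -0.003 F [0.1, -0.2, -2.7] grip 53.5 30.0
[ 362   57   69   27 1486] [397.  69.]
[  192   151   134   111 12114] [258. 207.]
dist [ 2. 28. -6.] turn [ 3.  0. -2.] 1
[[0.009,-0.003,0.027,0.053,0.003,-0.034,0.03]]
dist [ 13. 129.  -6.] turn [ 3.  0. -2.] 8
[[0.007,-0.001,0.014,0.007,0.0,-0.004,0.03],[0.007,-0.001,0.014,0.007,0.0,-0.004,0.03],[0.007,-0.001,0.014,0.007,0.0,-0.004,0.03],[0.007,-0.001,0.014,0.007,0.0,-0.004,0.03],[0.007,-0.001,0.014,0.007,0.0,-0.004,0.03],[0.007,-0.001,0.014,0.007,0.0,-0.004,0.03],[0.007,-0.0,0.014,0.007,0.0,-0.004,0.03],[0.007,-0.0,0.014,0.007,0.0,-0.004,0.03]]
```

```bash
python3 -m creep '[[0.009,-0.003,0.027,0.053,0.003,-0.034,0.03],[-0.004,0,0.003,0,0,0,0.03],[0.007,0,0.012,0,0,0,0.03],[0.008,0,0.014,0,0,0,0.03],[0.008,0,0.014,0,0,0,0.03],[0,0,0,0,0,0,0.03]]'|grep contact; python3 -c "
from h import *
st();plan([504,213,296],83.6,30,g=.03,n=5)"
```

```text
contact_force: [-0.5, -0.7, -2.3]
t 26.7 q [-25.6, 27.3, 107.6, 56.0, 81.2, -47.3] pinch [497.6, 145.1, 296.6] az 83.3 th 29.9 closing z 0.0 F [-0.5, -0.7, -2.3] grip 53.6 30.0
dist [ 6. 68. -1.] turn [ 0. -0. -0.] 5
[[0.007,-0.0,0.012,0.001,-0.0,-0.0,0.03],[0.007,-0.0,0.012,0.001,-0.0,-0.0,0.03],[0.007,-0.0,0.012,0.001,-0.0,-0.0,0.03],[0.007,-0.0,0.012,0.001,-0.0,-0.0,0.03],[0.007,-0.0,0.012,0.001,-0.0,-0.0,0.03]]
```

```bash
python3 -m creep '[[0.007,0,0.012,0,0,0,0.03],[0.007,0,0.012,0,0,0,0.03],[0.007,0,0.012,0,0,0,0.03]]'|grep contact; python3 -m creep '[[0.007,0,0.012,0,0,0,0.03],[0.006,0,0.01,0,0,0,0.03],[0,0,0,0,0,0,0.03]]'|grep contact; python3 st.py; python3 -m creep '[[-0.003,0,0.002,0,0,0,0.03],[-0.001,0,0.001,0,0,0,0.03]]'|grep -E 'contact|eef'
```

```text
contact_force: [-0.0, -0.8, -2.5]
contact_force: [0.6, -0.5, -1.9]
t 27.3 q [-17.5, 27.1, 107.7, 61.1, 76.4, -44.3] pinch [506.1, 212.3, 297.3] az 83.3 th 30.0 closing z 0.002 F [0.6, -0.5, -1.9] grip 53.7 30.0
eef_pos: [508.9, 226.9, 282.5]
contact_force: [0.2, -0.3, -2.1]
```

```bash
python3 -m creep '[[-0.001,0,0.001,0,0,0,0.03],[0,0,0,0,0,0,0.03]]'|grep -E 'contact|eef'; python3 -m creep '[[-0.001,0,0,0,0,0,0.03],[0,0,0,0,0,0,0.03]]'|grep -E 'contact|eef'; python3 -m creep '[[-0.001,0,0,0,0,0,0.03],[0,0,0,0,0,0,0.03]]'|grep -E 'contact|eef'
```

```text
eef_pos: [509.0, 227.1, 281.3]
contact_force: [-0.2, 0.8, -2.8]
eef_pos: [509.0, 226.7, 280.6]
contact_force: [-0.5, 0.9, -1.9]
eef_pos: [508.9, 226.6, 280.4]
contact_force: [-0.7, 0.6, 0.8]
```

Touchdown. Releasing, retreating and shutting the fingers.

```bash
python3 -m creep '[[-0.001,0,0,0,0,0,0.03],[0,0,0,0,0,0,0.075],[0,0,0,0,0,0,0.075],[0,0,0,0,0,0,0.075],[0,0,0,0,0,0,0.075]]' | grep -E 'contact|width';  python3 -m creep '[[-0.005,0,-0.009,0,0,0,0.075],[-0.015,0,-0.026,0,0,0,0.075],[-0.018,0,-0.032,0,0,0,0.075],[-0.012,0,-0.02,0,0,0,0],[0,0,0,0,0,0,0],[0,0,0,0,0,0,0],[0,0,0,0,0,0,0],[0,0,0,0,0,0,0]]' | grep contact; python3 -m creep '[[0,0,0,0,0,0,0],[0,0,0,0,0,0,0],[0,0,0,0,0,0,0],[0,0,0,0,0,0,0],[0,0,0,0,0,0,0]]' >/dev/null; python3 -c "
from h import *
st();b=save('wrist','pics/w11.png');m=r.camera_model('wrist')
hsv=cv2.cvtColor(b,cv2.COLOR_RGB2HSV)[:230]
N,l,s,c=cv2.connectedComponentsWithStats(cv2.inRange(hsv,(20,60,100),(37,255,255)))
for i in range(1,N):
  if s[i,4]>100: print(s[i],c[i].round(), ray('wrist',[c[i]],333,m).round())
print([(np.round(d['point']).tolist(),round(d['score'],2),proj('wrist',d['point'],m)[0].round().tolist()) for d in r.search_frame('jar_tall','wrist')])
for y in (0,10,20):
  t=np.linspace(0,6.28,60); q=proj('wrist',np.array([510,219+y,333])+27*np.c_[np.cos(t),np.sin(t),0*t],m); print(y,q.min(0).round(),q.max(0).round())
plan([508,212,268],83.3,30,n=9,g=0)"
```

```text
contact_force: [-0.2, -0.4, 0.1]
grip_width: 0.84
contact_force: [0.1, 0.6, 0.5]
t 29.9 q [-29.5, 28.4, 107.2, 53.6, 82.9, -49.6] pinch [495.0, 110.3, 288.4] az 83.2 th 30.0 closing z 0.002 F [1.1, 0.3, 0.2] grip 4.0 0.0
[ 214   58   88   58 4405] [257.  85.] [[505. 200. 333.]]
[ 386   58   91   35 2438] [432.  73.] [[614. 202. 333.]]
[([502.0, 192.0, 305.0], 0.85, [254.0, 134.0])]
0 [218.  51.] [305.  91.]
10 [217.  45.] [302.  83.]
20 [216.  39.] [298.  74.]
dist [ 13. 102. -20.] turn [ 0. -0.  0.] 9
[[0.004,0.0,0.011,0.0,-0.0,0.0,0],[0.004,0.0,0.011,0.0,-0.0,0.0,0],[0.004,0.0,0.011,0.0,-0.0,0.0,0],[0.004,0.0,0.011,0.0,-0.0,0.0,0],[0.004,0.0,0.011,0.0,-0.0,0.0,0],[0.004,0.0,0.011,0.0,-0.0,0.0,0],[0.004,0.0,0.011,0.0,-0.0,0.0,0],[0.004,0.0,0.011,0.0,-0.0,0.0,0]]
[[0.004,0.0,0.011,0.0,-0.0,0.0,0]]
```

The lid edge lies where an upright jar at rack x≈105 should show, so it isn't tipped. Now a gentle push.

```bash
python3 -m creep '[[0.0035,0,0.01,0,0,0,0],[0.0035,0,0.01,0,0,0,0],[0.0035,0,0.01,0,0,0,0],[0.0035,0,0.01,0,0,0,0],[0.0035,0,0.01,0,0,0,0],[0.0035,0,0.01,0,0,0,0],[0.0035,0,0.01,0,0,0,0],[0.0035,0,0.008,0,0,0,0]]' | grep contact; python3 st.py; python3 -m creep '[[0.004,0,0.007,0,0,0,0],[0.001,0,0.002,0,0,0,0],[0,0,0,0,0,0,0]]'|grep contact; python3 st.py
```

```text
contact_force: [-0.5, -2.3, 2.4]
t 30.8 q [-20.0, 29.6, 108.8, 60.4, 76.0, -48.3] pinch [504.8, 192.1, 273.8] az 83.2 th 30.0 closing z 0.003 F [-0.5, -2.3, 2.4] grip 0.4 1.3
contact_force: [-0.5, -0.5, 0.4]
t 31.1 q [-18.8, 29.6, 108.8, 61.1, 75.3, -47.9] pinch [505.6, 201.9, 273.4] az 83.2 th 30.0 closing z 0.002 F [-0.5, -0.5, 0.4] grip 0.2 0.1
```

```bash
python3 -m creep '[[-0.005,0,-0.009,0,0,0,0],[-0.015,0,-0.026,0,0,0,0],[-0.02,0,-0.035,0,0,0,0],[-0.02,0,-0.035,0,0,0,0],[-0.005,0,-0.04,0,0,0,0],[0,0,-0.04,0,0,0,0.05],[0,0,-0.04,0,0,0,0.05],[0,0,0,0,0,0,0.05]]' |grep contact; python3 -c "
from h import *
st();b=save('wrist','pics/w12.png');m=r.camera_model('wrist')
W=lambda x,y,z:np.array([542.5+.1115*x-.9938*y,106.5+.9938*x+.1115*y,z])
t=np.linspace(0,6.28,60); C=lambda x,y,z:proj('wrist',W(x,y,z)+27*np.c_[np.cos(t),np.sin(t),0*t],m)
hsv=cv2.cvtColor(b,cv2.COLOR_RGB2HSV)[:235]
N,l,s,c=cv2.connectedComponentsWithStats(cv2.inRange(hsv,(20,30,90),(40,255,255)))
for i in range(1,N):
  if s[i,4]>80: print(s[i],c[i].round())
for n,a in (('S',(76,-55,83)),('M',(108,-55,193)),('T',(134,45,333))): q=C(*a); print(n,q.min(0).round(),q.max(0).round())
for c in ('wrist','scene','top'):
  if c!='wrist': r.camera(c)
  for k in ('jar_short','jar_medium','jar_tall','cup','carton','oil','meter','coupling'):
    print(c,k,[(np.round(d['point']).astype(int).tolist(),round(d['score'],2)) for d in r.search_frame(k,c)][:5])"
```

```text
contact_force: [0.2, 1.2, 0.2]
t 31.9 q [-43.7, 26.9, 99.3, 44.5, 96.7, -49.6] pinch [480.5, -29.8, 331.0] az 82.6 th 30.2 closing z 0.008 F [0.2, 1.2, 0.2] grip 16.7 0.0
[228  35  52  22 997] [254.  44.]
[ 337   35   56   29 1248] [364.  47.]
[440 206  72  14  94] [473. 210.]
S [306. 210.] [343. 239.]
M [312. 140.] [354. 166.]
T [232.  25.] [283.  45.]
wrist jar_short [([616, 208, 290], 0.36)]
wrist jar_medium [([607, 196, 139], 0.87), ([556, 200, 217], 0.16)]
wrist jar_tall [([509, 225, 288], 0.61)]
wrist cup []
wrist carton []
wrist oil []
wrist meter []
wrist coupling []
scene jar_short [([392, -297, 55], 0.65), ([471, -238, 58], 0.6), ([612, 162, 42], 0.53), ([572, 193, 216], 0.23)]
scene jar_medium [([616, 193, 144], 0.65)]
scene jar_tall [([524, 228, 270], 0.82), ([413, -61, 32], 0.34)]
scene cup [([574, 195, 214], 0.69)]
scene carton [([626, -408, 66], 0.81), ([496, 222, 132], 0.26), ([570, 195, 217], 0.24), ([612, 163, 39], 0.22)]
scene oil [([380, -204, 65], 0.67)]
scene meter [([414, -60, 31], 0.84)]
scene coupling [([556, -260, 12], 0.61), ([617, 193, 144], 0.26)]
top jar_short []
top jar_medium []
top jar_tall [([555, 213, 353], 0.56), ([506, 224, 240], 0.54)]
top cup [([675, -71, 55], 0.54)]
top carton []
top oil []
top meter [([622, 207, 253], 0.67)]
top coupling [([503, 222, 240], 0.6)]
```

```bash
python3 -m creep '[[0,0,0,0,0,0,0.05],[0,0,0,0,0,0,0.05]]' | grep -E 't:|force'; python3 -c "
from rig import r
print(r.job_done())"
```

```text
t: 33.45
ee_rot: [179.7, -60.0, 83.5]
contact_force: [-0.0, -0.6, -0.6]
gripper_force: 0.0
the job is handed in; nothing more can be done
None
```

I put all three jars on their tiers, upright and pushed in behind the board above, and handed the job in at about 33 s; no verdict came back. On the first try with the short jar a finger pressed the middle board's edge (about 82 N at the wrist, limit 120), so I set each jar down near the front and pushed it in with shut fingers.

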